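Hang the rinsed bottle to drain

TASK

Take the rinsed bottle that lies on the draining mat, turn it mouth down and gently slide its neck over the empty peg of the drainer, all the way down to the collar, keeping hold of it until it is down rather than letting it drop. Before or after that, push the drip tray fully home under the drainer, so that it catches the drips. Leave the other bottles and the box of stoppers as they are.

Things in the scene. Friction and masses are not known exactly. Their poses are not given: they have to be found in the camera images.
- bottle: Empty open green glass bottle, 185 mm long, 0.24 kg, lying on the mat, mouth roughly towards the robot. Origin: centre of the mouth; z axis runs from mouth to base: neck 0-63 mm (outside 27-29 mm, bore 19 mm), shoulder 63-95 mm, straight body 58 mm in diameter 95-185 mm. Hollow, the peg passes through the neck into the shoulder.
- mat: Black ribbed rubber draining mat on the bench, fixed, 230 x 140 mm, ribs 5 mm high (the bottle's axis lies 33 mm above the bench). Origin at the centre of its underside.
- drainer: Fixed stainless rail, 360 mm long along y, 25 mm wide, top 91 mm above the bench, on a foot at each end (y = -166 and 166 mm). Three equal pegs 115 mm apart (y = -115, 0, 115 mm), parallel, all leaning 40 degrees from vertical towards this frame's +x, away from the robot. Bottles hang on two; the empty peg is any of the three. Origin on the bench under the middle peg's root, z up.
- peg_root (a point): Empty peg: point on its axis on the upper face of its collar, 110 mm above the bench, where a bottle's mouth rests. z axis up along the peg, y level along the rail, x square to both (away from the robot and down). Peg 13 mm in diameter, 80 mm long above the collar; collar 38 mm in diameter, 4 mm thick. The neck has 3 mm play all round: let go, a bottle sags about 5 degrees.
- peg_tip (a point): Tip of the empty peg, on its axis, 80 mm from the collar. Same axes as peg_root. The black rubber tip tapers to a blunt point over its last 15 mm.
- tray (a joint): How far the drip tray is pulled out from under the drainer, towards the robot, in m: 0 is fully home against its stop, most 0.09, at the start 0.035 to 0.07. It slides level along the drainer's x axis against about 2.5 N of friction and 6 N per m/s of damping, and stays where it is left.
- tray_lip (a point): Middle of the outer edge of the tray's front lip, on its top, on the robot's side, 29 mm above the bench. x axis: the way home; y along the lip; z up. Aluminium tray 145 mm deep, 285 mm wide, 28 mm high, its floor 1 mm above the bench. The lip, 3 mm thick, runs the whole width, 10 mm out from the front wall, level with the rim. Home, it lies 54 mm in front of the rail; the bench before it is clear.
- hung_a: Bottle like the other, already hanging on a peg; leave it. Origin at the centre of its mouth, at the foot of its peg; z axis from mouth to base, about 45 degrees from vertical.
- hung_b: The other bottle already hanging; leave it. Same frame as hung_a.
- full_bottle: Capped dark bottle with a paper band, 78 mm in diameter, 235 mm tall, standing on the bench beyond the mat; leave it. Origin at the centre of its underside, z up.
- stopper_box: Open wooden box of black-topped corks, 160 x 120 mm, 55 mm high, on the bench to the right of the mat; leave it. Origin at the centre of its underside, z up.
Things that resemble listed ones, but are neither listed nor needed, are in the scene too. Leave any purple or yellow look-alike of the bottle alone. Of the things that look like the full_bottle, the smallest one is meant.

How it is judged:
On the way:
1. the bottle is down on the collar of the empty peg (mouth within 8 mm of it) while the fingers still hold it (x of bottle in the frame of peg_root between -0.009 and 0.009 m and y of bottle in the frame of peg_root between -0.009 and 0.009 m and z of bottle in the frame of peg_root between -0.006 and 0.008 m and angle between the z axis of bottle and the z axis of peg_root, either way round below 0.2 rad and contact force between the fingers and bottle above 0.5 N), for 0.1 s.
At the end, for the whole second after the job is handed in: The bottle hangs let go and still on the empty peg: mouth centre within 8 mm of the collar along the peg and 9 mm of its axis, bottle axis within 0.2 rad of the peg's. Tray out under 6 mm. Hung bottles moved under 20 mm, capped bottle under 25 mm and upright, box under 30 mm (x of bottle in the frame of peg_root between -0.009 and 0.009 m and y of bottle in the frame of peg_root between -0.009 and 0.009 m and z of bottle in the frame of peg_root between -0.006 and 0.008 m and angle between the z axis of bottle and the z axis of peg_root, either way round below 0.2 rad and linear speed of bottle below 0.02 m/s and value of joint tray below 0.006 m and distance of each of hung_a, hung_b from where it was at the start of the episode below 0.02 m and distance of full_bottle from where it was at the start of the episode below 0.025 m and angle between full_bottle's own z axis and vertical below 0.15 rad and distance of stopper_box from where it was at the start of the episode below 0.03 m); the robot touches nothing.
It fails at once if a hung bottle, the capped bottle or the stopper box is pushed away or tipped (not (distance of each of hung_a, hung_b from where it was at the start of the episode below 0.02 m and distance of full_bottle from where it was at the start of the episode below 0.025 m and angle between full_bottle's own z axis and vertical below 0.15 rad and distance of stopper_box from where it was at the start of the episode below 0.03 m)).
It fails at once if the bottle is knocked or pressed hard (more than 60 N) against the drainer (contact force between bottle and drainer above 60 N).
It also fails if it takes over 64 s, if anything falls off the work surface, if the arm or the gripper's body presses on something with over 40 N, if the wrist force passes 120 N, or if a joint passes its speed limit or range.

ROBOT

A 6-joint arm with a two-finger parallel gripper is mounted at the origin on the work surface. World frame = base frame: x ahead of the robot, y to its left, z up, the work surface at z = 0. Lengths are in m, angles in rad, forces in N, time in s.
With the tool pointing down it reaches from about 0.3 to 0.875 m from the base axis. Payload 6.4 kg.
Tool frame: the origin (TCP) lies at the centre of the arm's flange, where the gripper is bolted on; the fingertips stand 173 mm ahead of it and the grasp point (between the pads) lies ctrl.grip_point_offset ahead of it (ctrl.grip_point_offset is the distance from the TCP to the grasp point, in m); z points along the fingers, y is the direction in which the jaws open and shut (so a half turn about z gives the same grasp; the last joint's range is limited). The gripper opens to 85 mm and grips with 20 to 120 N. Pads are 22 mm wide; open, the fingers measure 114 mm over their backs; the gripper's body (76 mm by 85 mm) begins 54 mm behind the grasp point. The pads swing forward as they close: fully open they stand 13 mm farther back than shut.
Start: joints at [-1.502, 0.181, 1.607, -0, 1.354, -0.206], TCP at [0.156, -0.553, 0.405] pointing down, gripper open.
Joint ranges: [-2.99, 2.99], [-0.89, 2.07], [0.3, 2.58], [-1.14, 4.28], [0, 2.63], [-3.12, 3.12]. Speed limits (rad/s): [2.57, 2.57, 3.01, 3.14, 3.14, 3.14].

INTERFACE

Orientations are given as a unit quaternion [w, x, y, z].
In Python, from bench import ctrl, cams, boxes_of, landmark_of gives the robot as it stands.
- The arm moves only by the shell command python3 -m handwheel 'ROWS'. ROWS is JSON, a list of rows, each an object with "offset": the shift along the tool's x, y, z in m, a list of three; "spin": the turn about the tool's z in degrees; "grip": the opening, from 0 (shut) to 1 (fully open). A call has 1 to 20 rows; each row is the pose to reach, as a shift and turn from the pose commanded when the call began, along the tool's axes at that moment; what a row does not reach only later rows make up. A row lasts 1/8 s, in which the tool goes at most 62.5 mm and 10.7 degrees, less where a joint would pass 70% of its speed; a pose out of reach is approached as far as the arm can. A call with a gripper value outside its range is refused whole. The fingers move at their own pace and stop on an object; the grip force is fixed at half the most. Time passes only in rows, so rows that repeat a pose let the fingers close. It gives the time, the measured TCP pose, the force and the opening at its end, in the units of the state.
- ctrl.get_obs(): the state, without advancing time (a new reading comes with each control period).
- cams.camera(name): name is "scene" or "top" or "wrist"; returns a dict with "color" (480x640x3 uint8, red, green, blue), "camera_matrix" (3x3 intrinsics, pixels), "view" (4x4, takes a point from world to camera coordinates); the wrist camera has in their place "tool_from_camera" (4x4, takes a point from camera to tool coordinates, whose origin is the TCP and whose axes are the flange's). Camera axes: x right, y up, looking along -z (the intrinsics and any distortion apply to the point x, -y, -z); pixel columns grow to the right and rows downward; lengths in m; the calibration is good to about 2 mm. A picture is of the moment at which its call begins: read the wrist's pose just before it. There is no depth.
- ctrl.hand_in(): hands the job in, once; it reports no verdict.
Trained networks look in a picture, given as the dict that the camera call returned (one of the last four; its "shot" number tells which), for a name from the list of things; names that differ only in an ending like _2 or _b are one class to them, and where a whole thing is asked for, a point or a joint stands for the part that bears it (a point fixed in the world has none). Each returns a list of dicts, best first, with "confidence" (0 to 1); they miss things now and then, are a little off and sometimes report something else, mostly with a low value. They report only what shows in the picture. A call takes as long as a camera call. They do not tell look-alikes from the thing itself.
- boxes_of(picture, thing): "uv" ([column, row] in pixels, amid what is visible of it).
- landmark_of(picture, thing): "uv" ([column, row] in pixels: a listed point, or the origin of a listed thing).
The state is a dict: "time_s": time; "q": joint angles; "dq": joint speeds; "joint_efforts": joint torques, N m; "eef_pos": TCP position; "eef_rot": TCP orientation; "wrist_force": force on the tool from outside, world axes, zero at the start; "torque": the same for the moment, N m; "opening": opening from 0.0 (shut) to 1.0 (fully open).
Only numpy, scipy, OpenCV 4.12 (cv2) and the standard library are available. Lean on these libraries where they do the work, as an engineer would, in place of code of your own. Each camera call takes 0.05 s, during which the arm holds its last target.

## Working session

There is one attempt and no reset: what is moved stays moved. The work goes in short steps, Python scripts to look and compute and a shell command to move; the robot and the scene stay as the last step left them, time stands still between calls to the robot, and variables do not carry over. Pictures are saved under pics/ and viewed, and the job is handed in when it is done.

```bash
ls; mkdir -p pics; python3 - <<'E'
from bench import ctrl,cams,boxes_of,landmark_of
import cv2,numpy as np
print(ctrl.get_obs(), ctrl.grip_point_offset)
for n in ["scene","top"]:
    p=cams.camera(n); cv2.imwrite(f"pics/{n}0.png",p["color"][:,:,::-1])
    print(n,p["camera_matrix"].tolist(),np.round(p["view"],4).tolist(),[k for k in p])
    for t in ["bottle","mat","drainer","peg_root","peg_tip","tray_lip","hung_a","full_bottle","stopper_box"]:
        print(t,"B",[(np.round(d["uv"]).tolist(),round(d["confidence"],2)) for d in boxes_of(p,t)] if t not in("peg_root","peg_tip") else "", "L",[(np.round(d["uv"],1).tolist(),round(d["confidence"],2)) for d in landmark_of(p,t)])
E
```

```text
pics
{'time_s': 0.0, 'q': array([-1.50229544e+00,  1.81557989e-01,  1.60797815e+00,  2.88280175e-06,
        1.35378733e+00, -2.06338277e-01]), 'dq': array([ 3.31305457e-04,  8.38201239e-05,  1.86031170e-04, -1.83637941e-03,
       -2.32216450e-04, -9.44937565e-04]), 'joint_efforts': array([ 2.99312174e-03, -4.44864571e+01, -3.51342845e+01, -3.96425446e-05,
        8.89864663e-03,  1.42687756e-05]), 'eef_pos': array([ 0.15602968, -0.5531749 ,  0.40378878]), 'eef_rot': array([-8.63259019e-04,  9.90572451e-01,  1.36987120e-01,  6.09997355e-05]), 'wrist_force': array([-0.49112428, -0.5893192 ,  0.23787641]), 'torque': array([-0.00012012,  0.00109937, -0.03036586]), 'opening': 0.9992427938713342} 0.1547
scene [[456.6125800217393, 0.0, 314.33812529018496], [0.0, 456.6125800217393, 234.17448818373123], [0.0, 0.0, 1.0]] [[0.9056, 0.4236, 0.0198, -0.4318], [-0.288, 0.5801, 0.762, 0.1175], [0.3113, -0.6958, 0.6473, -1.4822], [0.0, 0.0, 0.0, 1.0]] ['color', 'camera_matrix', 'view', 'shot']
bottle B [([299.0, 313.0], 0.81), ([204.0, 266.0], 0.59)] L [([255.6, 304.7], 0.8), ([223.8, 291.6], 0.67
[... 939 characters left out ...]
 0.65)] L [([429.7, 363.2], 0.82), ([387.9, 274.1], 0.61), ([388.5, 305.1], 0.6)]
mat B [([372.0, 248.0], 0.75)] L [([378.4, 238.0], 0.57), ([274.8, 214.9], 0.24)]
drainer B [([239.0, 235.0], 0.8)] L [([239.1, 224.6], 0.68)]
peg_root B  L [([433.4, 256.0], 0.52), ([240.3, 226.4], 0.22)]
peg_tip B  L []
tray_lip B [([239.0, 242.0], 0.8)] L [([241.7, 263.4], 0.77)]
hung_a B [([269.0, 180.0], 0.7), ([179.0, 183.0], 0.66)] L [([190.3, 220.9], 0.94), ([274.5, 212.9], 0.62)]
full_bottle B [([344.0, 165.0], 0.98), ([274.0, 126.0], 0.87), ([398.0, 145.0], 0.6)] L [([340.8, 174.2], 0.96), ([282.8, 142.4], 0.92), ([392.6, 157.5], 0.58)]
stopper_box B [([436.0, 253.0], 0.66)] L [([436.2, 254.3], 0.56)]
```

View pics/scene0.png

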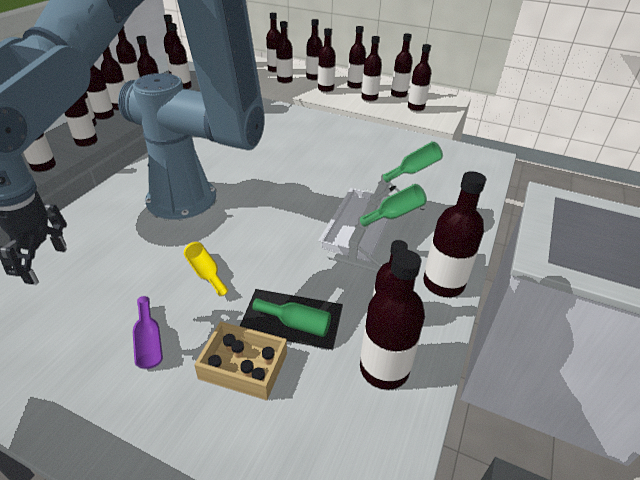

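View pics/top0.png

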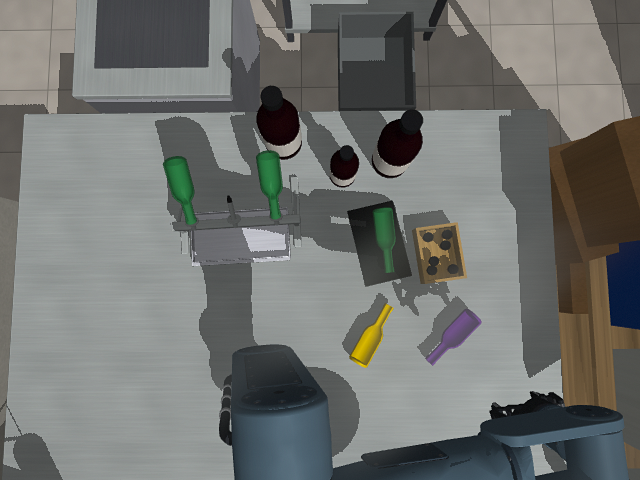

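The middle peg (top view, 231,205) is empty, with green bottles hanging at (180,180) and (269,180). The candidates for the bottle in the top view:
- green on the black mat at (384,240)
- yellow at (371,337)
- purple at (454,336)
- the two hung green bottles

I choose the green one on the mat. The capped bottle is the smallest of the three, at (344,165). Next I'll check my choice in a close crop and work out coarse positions.

```bash
cat > h.py <<'E'
from bench import ctrl,cams,boxes_of,landmark_of
import cv2,numpy as np
from scipy.spatial.transform import Rotation as R
def pose():
    o=ctrl.get_obs(); T=np.eye(4); q=o["eef_rot"]; T[:3,:3]=R.from_quat([q[1],q[2],q[3],q[0]]).as_matrix(); T[:3,3]=o["eef_pos"]; return T
def shot(n,f=None):
    T=pose(); p=cams.camera(n)
    p["cw"]=(T@np.array(p["tool_from_camera"])) if n=="wrist" else np.linalg.inv(np.array(p["view"]))
    if f: cv2.imwrite("pics/"+f,p["color"][:,:,::-1])
    return p
def ray(p,uv):
    K=np.array(p["camera_matrix"]); d=np.array([(uv[0]-K[0,2])/K[0,0],-(uv[1]-K[1,2])/K[1,1],-1]); return p["cw"][:3,3],p["cw"][:3,:3]@d
def at(p,uv,z):
    o,d=ray(p,uv); return o+d*(z-o[2])/d[2]
def proj(p,X):
    v=np.linalg.inv(p["cw"]); c=v[:3,:3]@np.array(X)+v[:3,3]; K=np.array(p["camera_matrix"]); return np.array([K[0,0]*c[0]/-c[2]+K[0,2],-K[1,1]*c[1]/-c[2]+K[1,2]])
def tri(prs):
    A=np.zeros((3,3));b=np.zeros(3);L=[]
    for p,uv in prs:
        o,d=ray(p,uv); d=d/np.linalg.norm(d); M=np.eye(3)-np.outer(d,d); A+=M;b+=M@o; L.append((o,M))
    X=np.linalg.solve(A,b); return X,[round(np.linalg.norm(M@(X-o))*1000,1) for o,M in L]
def crop(p,x0,y0,x1,y1,s,f):
    cv2.imwrite("pics/"+f,cv2.resize(p["color"][y0:y1,x0:x1,::-1],None,fx=s,fy=s,interpolation=cv2.INTER_CUBIC))
E
python3 - <<'E'
from h import *
print([a for a in dir(ctrl) if a[0]!='_'])
t=shot("top"); s=shot("scene")
print("mouth",at(t,(390,273),.033),"base",at(t,(383,208),.033))
print("box",at(t,(436,254),.0)); print("full",at(t,(341,176),0))
crop(t,340,190,470,290,6,"c_top1.png"); crop(t,160,140,310,270,5,"c_top2.png"); crop(s,300,130,460,260,5,"c_sc1.png")
E
python3 -m handwheel --help | head -30
```

```text
['MotionError', 'get_obs', 'grip_point_offset', 'hand_in']
mouth [ 0.45495773 -0.30761743  0.033     ] base [ 0.64322192 -0.29134087  0.033     ]
box [ 0.51064887 -0.44917311  0.        ]
full [ 0.74682825 -0.17203296  0.        ]invalid input: not JSON, or not a number
```

```bash
python3 -c "
import cv2,numpy as np
a=cv2.imread('pics/c_top2.png');b=cv2.imread('pics/c_sc1.png');print(a.shape,b.shape)"
```

```text
(650, 750, 3) (650, 800, 3)
```

View pics/c_top1.png

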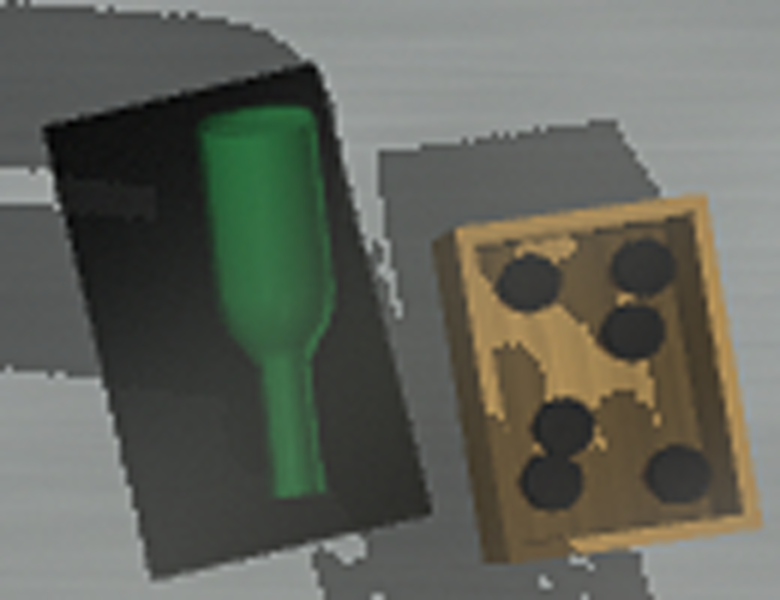

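View pics/c_top2.png

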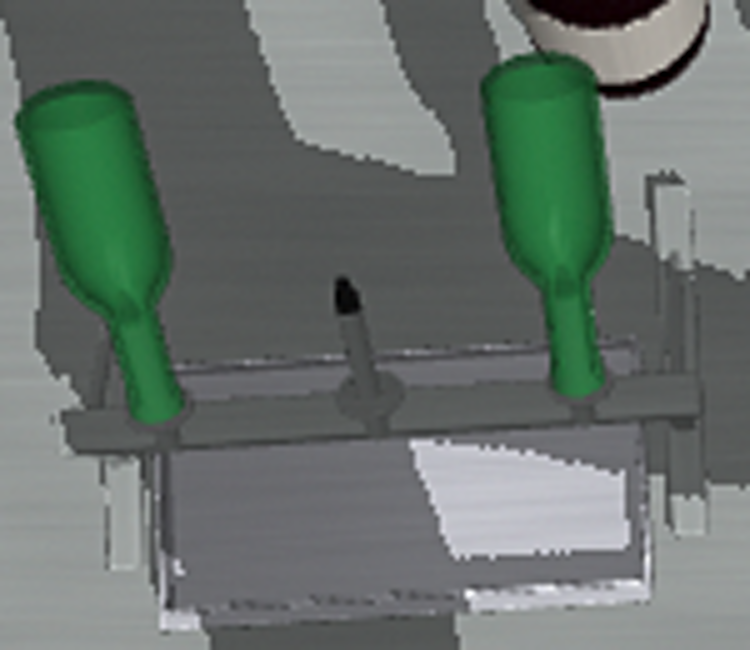

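View pics/c_sc1.png

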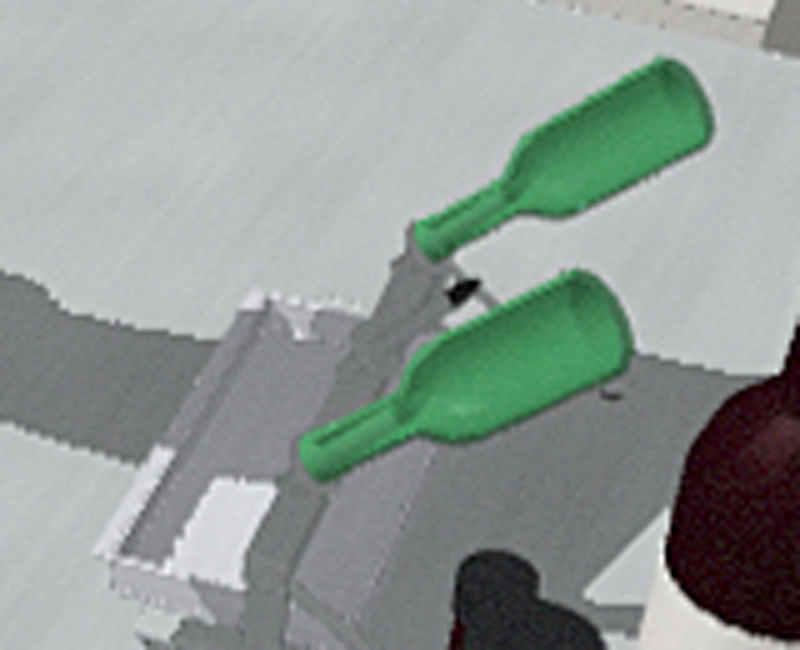

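The crop shows the green bottle on the black ribbed mat, base at about (383,209) and mouth at about (389,273), so my choice stands. The peg's collar is near (234,219) in the top view and its tip near (228.5,197).

```bash
python3 - <<'E'
from h import *
t=shot("top"); s=shot("scene")
c2=lambda u,v:(160+u/5,140+v/5)
l=at(t,c2(66,430),.091); r=at(t,c2(700,398),.091); print("rail ends",l,r,np.linalg.norm(l-r)); 
d=l-r; print("yaw of drainer y",np.degrees(np.arctan2(-d[0],d[1])))
print("root",at(t,c2(371,396),.108),"tip top",tri([(t,c2(343,285)),(s,(393,187.5))]), at(t,c2(343,285),.110+.08*np.cos(np.radians(40))))
a=at(t,c2(160,625),.029); b=at(t,c2(652,592),.029); print("lip",a,b,np.linalg.norm(a-b),(a+b)/2)
c1=lambda u,v:(340+u/6,190+v/6)
print("bottle mouth",at(t,c1(299,492),.033),"base",at(t,c1(258,118),.033), "axis mid body",at(t,c1(268,230),.033))
for n,w in (("rail l",l),("mouth",[.455,-.307,.033])): print(n,proj(s,w))
E
```

```text
rail ends [0.58708911 0.29846863 0.091     ] [ 0.60259852 -0.0530671   0.091     ] 0.35187769284993353
yaw of drainer y 2.526196150887731
root [0.60249519 0.12600404 0.108     ] tip top (array([0.65304039, 0.13038736, 0.16300922]), [np.float64(0.3), np.float64(0.3)]) [0.65171647 0.12876808 0.17128356]
lip [0.48131673 0.26203476 0.029     ] [ 0.49867827 -0.02218558  0.029     ] 0.28475010981405 [0.4899975  0.11992459 0.029     ]
bottle mouth [ 0.45781434 -0.30720201  0.033     ] base [ 0.63833016 -0.29124402  0.033     ] axis mid body [ 0.58375539 -0.2949736   0.033     ]
rail l [386.26827338 173.9860877 ]
mouth [252.75904152 302.92865168]
```

```bash
python3 -m handwheel '[{"offset":[0.10,-0.037,0],"spin":5,"grip":1},{"offset":[0.2,-0.074,0],"spin":10.6,"grip":1},{"offset":[0.42,-0.155,0],"spin":10.6,"grip":1},{"offset":[0.42,-0.155,0],"spin":10.6,"grip":1},{"offset":[0.42,-0.155,0],"spin":10.6,"grip":1},{"offset":[0.42,-0.155,0],"spin":10.6,"grip":1},{"offset":[0.42,-0.155,0],"spin":10.6,"grip":1},{"offset":[0.42,-0.155,0],"spin":10.6,"grip":1},{"offset":[0.42,-0.155,0],"spin":10.6,"grip":1},{"offset":[0.42,-0.155,0],"spin":10.6,"grip":1},{"offset":[0.42,-0.155,0],"spin":10.6,"grip":1}]'
python3 - <<'E'
from h import *
w=shot("wrist","w1.png"); print(w["tool_from_camera"],w["camera_matrix"]); T=pose(); print(T.round(4))
E
```

```text
time_s: 3.28
eef_pos: [0.5172, -0.2915, 0.4048]
eef_rot: [0.0, 0.999, 0.044, -0.0]
wrist_force: [0.5, -0.0, -0.7]
opening: 0.999
[[ 4.10442633e-05  9.63468874e-01  2.67820327e-01  6.89014979e-02]
 [ 9.99999910e-01 -1.52485740e-04  3.95306084e-04  5.97280731e-04]
 [ 4.21703888e-04  2.67820286e-01 -9.63468794e-01  2.92649002e-02]
 [ 0.00000000e+00  0.00000000e+00  0.00000000e+00  1.00000000e+00]] [[350.8214017    0.         322.69623222]
 [  0.         350.8214017  241.36886378]
 [  0.           0.           1.        ]]
[[ 9.962e-01  8.750e-02 -0.000e+00  5.173e-01]
 [ 8.750e-02 -9.962e-01 -2.000e-04 -2.914e-01]
 [-1.000e-04  2.000e-04 -1.000e+00  4.048e-01]
 [ 0.000e+00  0.000e+00  0.000e+00  1.000e+00]]
```

View pics/w1.png

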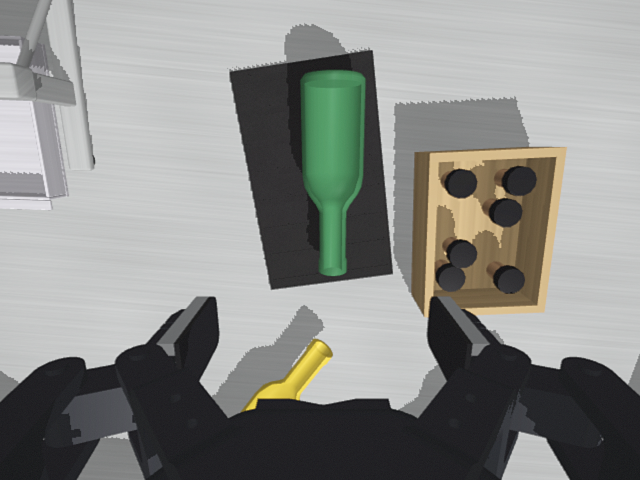

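```bash
python3 - <<'E'
from h import *
w=shot("wrist"); 
m=at(w,(332.5,269),.033); b=at(w,(333.5,83),.033); print(m,b,np.linalg.norm(m-b))
e=at(w,(302.5,140),.033);f=at(w,(364,140),.033);print("body mid",(e+f)/2)
e=at(w,(319.5,235),.033);f=at(w,(346,235),.033);print("neck mid",(e+f)/2)
print("axis yaw",np.degrees(np.arctan2(*(b-m)[[1,0]])))
for t in ("bottle",): print(landmark_of(w,t))
# test projection of the model
for mm,yaw in ((m,np.arctan2(*(b-m)[[1,0]])),):
  a=np.array([np.cos(yaw),np.sin(yaw),0])
  n=np.array([-a[1],a[0],0])
  for z,r in((0,14),(63,14),(95,29),(185,29)): print(z,[proj(w,m+a*z/1000+n*s*r/1000).round(1).tolist() for s in(1,0,-1)],[proj(w,m+a*z/1000+np.array([0,0,s*r/1000])).round(1).tolist() for s in(1,-1)])
E
```

```text
[ 0.46241625 -0.30694119  0.033     ] [ 0.63940901 -0.29094765  0.033     ] 0.17771390466941187
body mid [ 0.5903069  -0.29543721  0.033     ]
neck mid [ 0.49865367 -0.30373459  0.033     ]
axis yaw 5.163378749443552
[{'uv': [323.5, 349.2], 'confidence': 0.97}, {'uv': [332.4, 268.1], 'confidence': 0.86}]
0 [[319.0, 269.0], [332.5, 269.0], [346.0, 269.0]] [[332.9, 273.8], [332.2, 264.5]]
63 [[318.7, 208.9], [332.8, 208.9], [347.0, 208.9]] [[333.2, 211.5], [332.4, 206.5]]
95 [[302.9, 176.2], [333.0, 176.1], [363.1, 176.0]] [[333.9, 179.0], [332.2, 173.6]]
185 [[301.1, 74.3], [333.5, 74.2], [366.0, 74.1]] [[334.6, 67.4], [332.7, 79.9]]
```

```bash
python3 -m handwheel '[{"offset":[0.05,0.005,0.05],"spin":0,"grip":1},{"offset":[0.1,0.0105,0.1],"spin":0,"grip":1},{"offset":[0.1,0.0105,0.15],"spin":0,"grip":1},{"offset":[0.1,0.0105,0.19],"spin":0,"grip":1},{"offset":[0.1,0.0105,0.219],"spin":0,"grip":1},{"offset":[0.1,0.0105,0.219],"spin":0,"grip":1},{"offset":[0.1,0.0105,0.219],"spin":0,"grip":0.72},{"offset":[0.1,0.0105,0.219],"spin":0,"grip":0.72},{"offset":[0.1,0.0105,0.219],"spin":0,"grip":0.72}]'
python3 - <<'E'
from h import *
w=shot("wrist","w2.png"); print(pose()[:3,3]); print(ctrl.get_obs()["opening"])
E
```

```text
time_s: 4.55
eef_pos: [0.6192, -0.2922, 0.1875]
eef_rot: [0.001, 0.999, 0.045, 0.001]
wrist_force: [0.2, -0.6, 0.5]
opening: 0.721
[ 0.61911688 -0.29203264  0.18705785]
0.7174915145826856
```

View pics/w2.png

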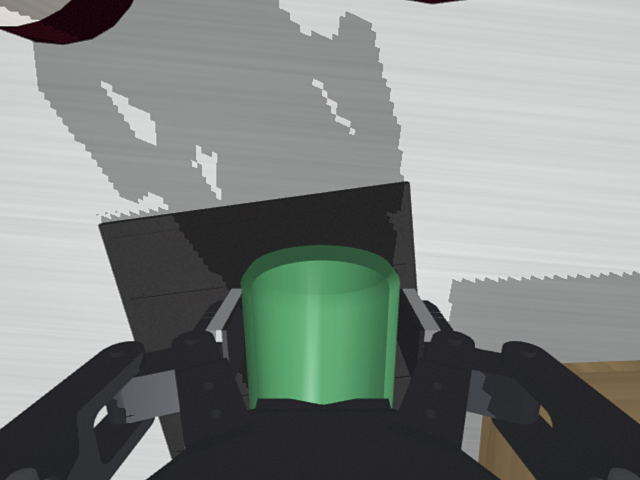

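The jaws straddle the bottle near its base (body edges at columns 243 and 400, pads just outside). I'll close in small steps to find contact and see whether a loose grip is possible.

```bash
python3 -m handwheel '[{"offset":[0,0,0],"spin":0,"grip":0.69},{"offset":[0,0,0],"spin":0,"grip":0.69}]'|grep -E "open|force|time"; python3 -m handwheel '[{"offset":[0,0,0],"spin":0,"grip":0.67},{"offset":[0,0,0],"spin":0,"grip":0.67}]'|grep -E "open|force"; python3 -m handwheel '[{"offset":[0,0,0],"spin":0,"grip":0.65},{"offset":[0,0,0],"spin":0,"grip":0.65}]'|grep -E "open|force"
```

```text
time_s: 4.85
wrist_force: [0.4, 0.4, 0.1]
opening: 0.691
wrist_force: [-0.4, -0.9, 1.0]
opening: 0.678
wrist_force: [-0.0, 0.9, 2.3]
opening: 0.661
```

```bash
python3 -m handwheel '[{"offset":[0,0,-0.01],"spin":0,"grip":0.65},{"offset":[0,0,-0.02],"spin":0,"grip":0.65},{"offset":[-0.002,0,-0.03],"spin":0,"grip":0.65},{"offset":[-0.004,0,-0.04],"spin":0,"grip":0.65},{"offset":[-0.005,0,-0.05],"spin":0,"grip":0.65},{"offset":[-0.005,0,-0.05],"spin":0,"grip":0.65}]'
python3 - <<'E'
from h import *
s=shot("scene","s2.png"); crop(s,220,200,420,350,4,"s2c.png")
w=shot("wrist","w3.png")
E
```

```text
time_s: 6.1
eef_pos: [0.6141, -0.2925, 0.2372]
eef_rot: [0.001, 0.999, 0.045, 0.001]
wrist_force: [-0.6, 1.0, -2.0]
opening: 0.658
```

View pics/s2c.png

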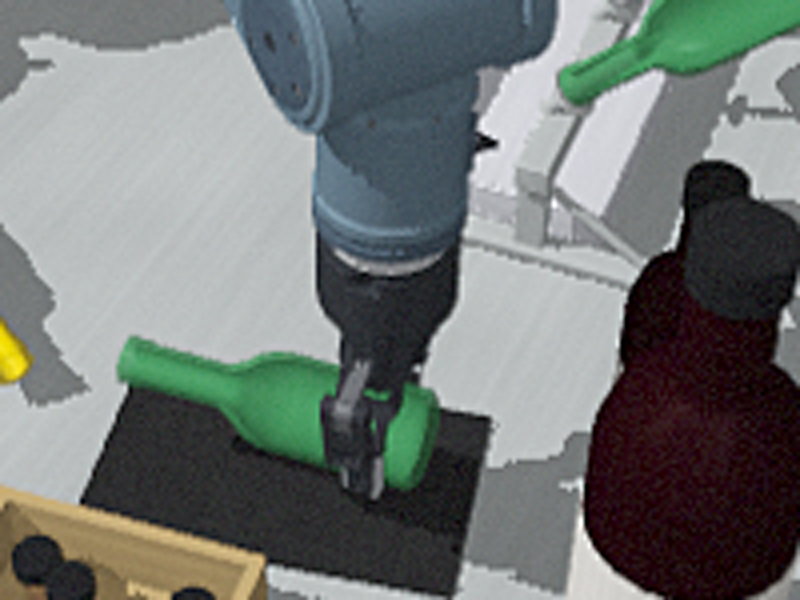

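View pics/w3.png

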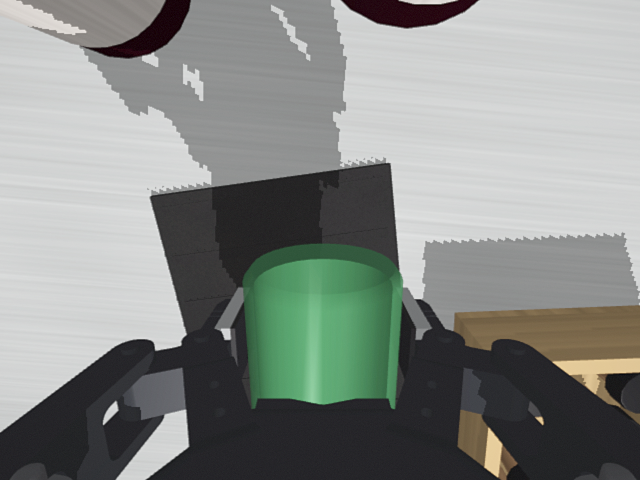

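```bash
python3 -m handwheel '[{"offset":[0,0,0.01],"spin":0,"grip":0.655},{"offset":[0,0,0.02],"spin":0,"grip":0.66},{"offset":[0,0,0.02],"spin":0,"grip":0.66}]'
python3 - <<'E'
from h import *
s=shot("scene"); crop(s,220,230,360,340,4,"s3c.png")
E
python3 -m handwheel '[{"offset":[0,0,0],"spin":0,"grip":0.665},{"offset":[0,0,0],"spin":0,"grip":0.665}]'
python3 - <<'E'
from h import *
s=shot("scene"); crop(s,220,230,360,340,4,"s4c.png")
a=cv2.imread("pics/s3c.png");b=cv2.imread("pics/s4c.png");cv2.imwrite("pics/s34.png",cv2.resize(np.hstack([a,b]),(800,314)))
E
```

```text
time_s: 6.58
eef_pos: [0.6131, -0.2917, 0.2133]
eef_rot: [-0.001, 0.999, 0.045, -0.002]
wrist_force: [-0.7, 0.8, -1.8]
opening: 0.661
time_s: 6.88
eef_pos: [0.614, -0.2924, 0.2161]
eef_rot: [0.0, 0.999, 0.045, 0.0]
wrist_force: [-0.0, 0.3, -1.6]
opening: 0.672
```

View pics/s34.png

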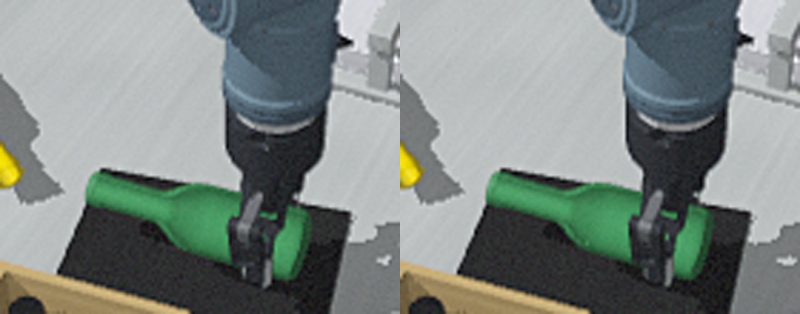

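```bash
python3 -m handwheel '[{"offset":[0,0,0],"spin":0,"grip":0.67},{"offset":[0,0,0],"spin":0,"grip":0.67}]'
python3 - <<'E'
from h import *
s=shot("scene"); crop(s,220,230,360,340,4,"s3c.png")
E
python3 -m handwheel '[{"offset":[0,0,0],"spin":0,"grip":0.674},{"offset":[0,0,0],"spin":0,"grip":0.674}]'
python3 - <<'E'
from h import *
s=shot("scene"); crop(s,220,230,360,340,4,"s4c.png")
a=cv2.imread("pics/s3c.png");b=cv2.imread("pics/s4c.png");cv2.imwrite("pics/s56.png",cv2.resize(np.hstack([a,b]),(800,314)))
E
```

```text
time_s: 7.18
eef_pos: [0.6138, -0.2922, 0.2159]
eef_rot: [0.0, 0.999, 0.045, 0.0]
wrist_force: [0.1, 0.2, -2.0]
opening: 0.673
time_s: 7.48
eef_pos: [0.6138, -0.2922, 0.2158]
eef_rot: [0.0, 0.999, 0.045, 0.0]
wrist_force: [-0.2, 1.0, -2.2]
opening: 0.673
```

View pics/s56.png

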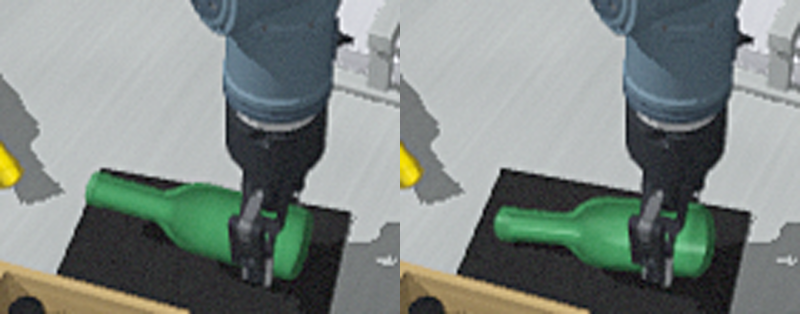

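It held with a slightly firmer grip. At 0.674 it pivoted in the pads until the mouth came down on the mat, while the base stayed held. I'll lift along an arc about the mouth.

```bash
python3 -m handwheel '[{"offset":[-0.002,0,-0.006],"spin":0,"grip":0.674},{"offset":[-0.004,0,-0.012],"spin":0,"grip":0.674},{"offset":[-0.006,0,-0.017],"spin":0,"grip":0.674},{"offset":[-0.009,0,-0.023],"spin":0,"grip":0.674},{"offset":[-0.012,0,-0.029],"spin":0,"grip":0.674},{"offset":[-0.012,0,-0.029],"spin":0,"grip":0.674}]'
python3 - <<'E'
from h import *
s=shot("scene"); crop(s,220,220,370,340,5,"s7.png")
E
```

```text
time_s: 8.28
eef_pos: [0.6018, -0.2935, 0.2456]
eef_rot: [0.0, 0.999, 0.045, 0.0]
wrist_force: [-0.9, 1.3, -2.0]
opening: 0.675
```

View pics/s7.png

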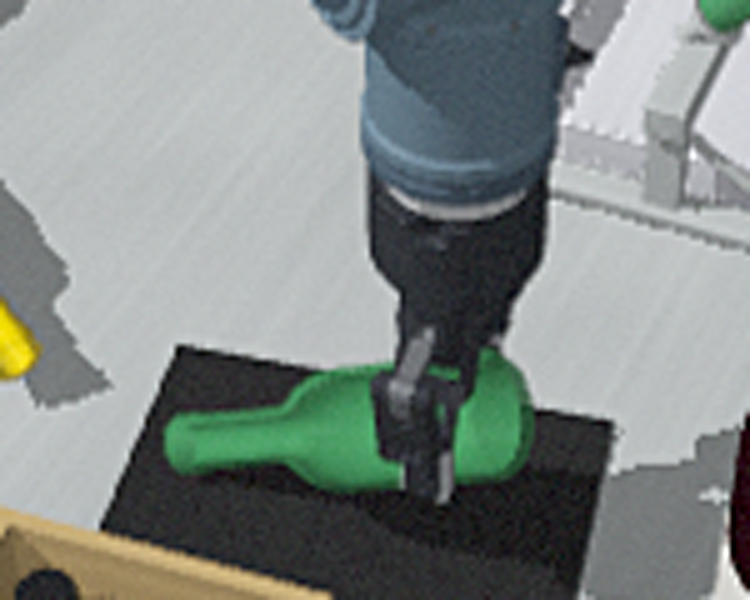

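```bash
cat >> h.py <<'E'
def tilt(p,uv,yaw=None,off=0.0):
    T=pose(); g=T[:3,3]+T[:3,2]*0.1547
    a=T[:3,0].copy(); n=T[:3,1]
    o,d=ray(p,uv); X=o+d*(np.dot(n,g-o)/np.dot(n,d)); v=g-X
    return X.round(4),"grip",g.round(4),"L",round(np.linalg.norm(v),4),"elev",round(np.degrees(np.arctan2(v[2],v@a)),1)
E
python3 - <<'E'
from h import *
s=shot("scene"); t=shot("top"); print(tilt(s,(256.6,308.6)))
crop(t,340,180,470,290,6,"t7.png")
E
```

```text
(array([ 0.4638, -0.3058,  0.0154]), 'grip', array([ 0.6019, -0.2934,  0.09  ]), 'L', np.float64(0.1575), 'elev', np.float64(28.3))
```

View pics/t7.png

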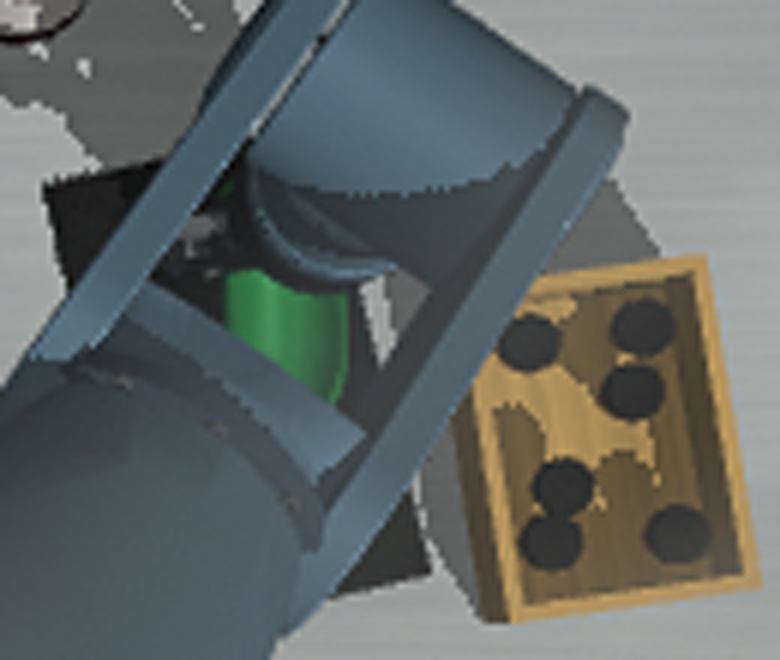

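The mouth rests on the mat at (0.464, -0.306) with the tilt at 28° and the grip 157 mm from the mouth. I'll continue the arc to about 50°, then tighten.

```bash
python3 -m handwheel '[{"offset":[-0.003,0,-0.006],"spin":0,"grip":0.674},{"offset":[-0.006,0,-0.011],"spin":0,"grip":0.674},{"offset":[-0.0097,0,-0.017],"spin":0,"grip":0.674},{"offset":[-0.0155,0,-0.024],"spin":0,"grip":0.674},{"offset":[-0.0217,0,-0.031],"spin":0,"grip":0.674},{"offset":[-0.029,0,-0.038],"spin":0,"grip":0.674},{"offset":[-0.034,0,-0.042],"spin":0,"grip":0.674},{"offset":[-0.038,0,-0.045],"spin":0,"grip":0.674},{"offset":[-0.038,0,-0.045],"spin":0,"grip":0.674}]'
python3 - <<'E'
from h import *
s=shot("scene"); crop(s,220,220,370,340,5,"s8.png")
E
```

```text
time_s: 9.55
eef_pos: [0.5638, -0.2968, 0.2899]
eef_rot: [0.0, 0.999, 0.045, 0.0]
wrist_force: [0.2, -0.3, -1.6]
opening: 0.679
```

View pics/s8.png

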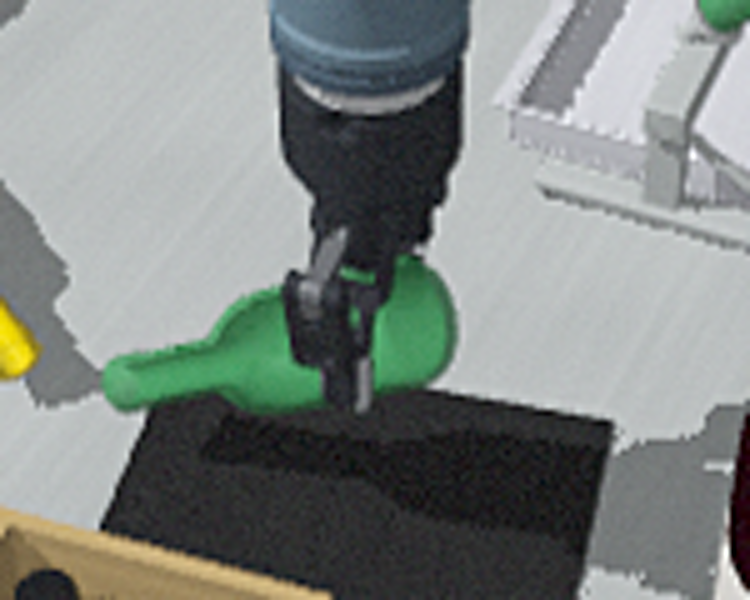

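It was carried up at about 30° without pivoting further. A slight loosening here should let the mouth drop onto the mat at about 50°.

```bash
python3 -m handwheel '[{"offset":[0,0,0],"spin":0,"grip":0.677},{"offset":[0,0,0],"spin":0,"grip":0.677}]' | grep -E "op|for"
python3 - <<'E'
from h import *
s=shot("scene"); crop(s,220,230,360,340,4,"s3c.png")
E
python3 -m handwheel '[{"offset":[0,0,0],"spin":0,"grip":0.679},{"offset":[0,0,0],"spin":0,"grip":0.679}]' | grep -E "op|for"
python3 - <<'E'
from h import *
s=shot("scene"); crop(s,220,230,360,340,4,"s4c.png")
a=cv2.imread("pics/s3c.png");b=cv2.imread("pics/s4c.png");cv2.imwrite("pics/s9.png",cv2.resize(np.hstack([a,b]),(800,314)))
E
```

```text
wrist_force: [0.0, 0.6, 0.2]
opening: 0.679
wrist_force: [-0.4, 0.8, 0.4]
opening: 0.674
```

View pics/s9.png

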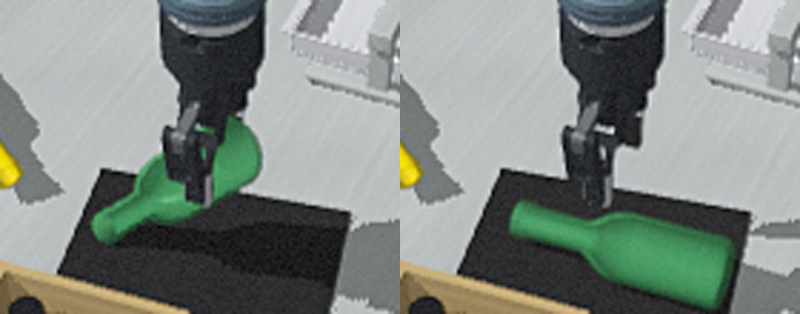

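Loosening to 0.677 gave the wanted tilt, but 0.679 let the bottle go and it fell back onto the mat. I'll measure it again and repeat, stopping at 0.677 and tightening at once.

```bash
python3 -m handwheel '[{"offset":[-0.03,0,-0.05],"spin":0,"grip":1},{"offset":[-0.06,0,-0.1],"spin":0,"grip":1},{"offset":[-0.06,0,-0.1],"spin":0,"grip":1},{"offset":[-0.06,0,-0.1],"spin":0,"grip":1}]'
python3 - <<'E'
from h import *
w=shot("wrist","w4.png"); print(pose().round(4)); print([(d['uv'],d['confidence']) for d in landmark_of(w,"bottle")])
E
```

```text
time_s: 10.7
eef_pos: [0.5041, -0.302, 0.3898]
eef_rot: [0.0, 0.999, 0.045, 0.0]
wrist_force: [-0.6, 0.3, -0.2]
opening: 0.998
[[ 9.960e-01  8.960e-02 -1.000e-03  5.041e-01]
 [ 8.960e-02 -9.960e-01  1.100e-03 -3.018e-01]
 [-9.000e-04 -1.100e-03 -1.000e+00  3.888e-01]
 [ 0.000e+00  0.000e+00  0.000e+00  1.000e+00]]
[([311.9, 344.3], 0.77), ([322.1, 232.7], 0.7)]
```

View pics/w4.png

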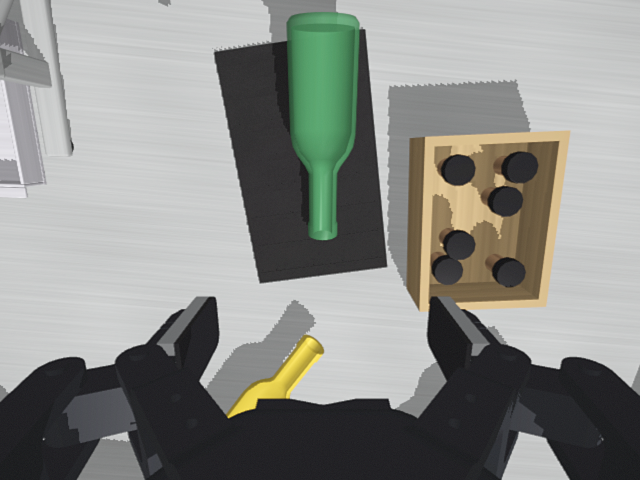

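```bash
python3 - <<'E'
from h import *
w=shot("wrist")
m=at(w,(322.5,233.5),.033); e=at(w,(288.5,110),.033);f=at(w,(357,110),.033); c=(e+f)/2
a=(c-m)/np.linalg.norm(c-m); print(m,c,"yaw",np.degrees(np.arctan2(a[1],a[0])))
a2=at(w,(323.2,20),.033); print(a2, np.linalg.norm(a2-m))
print("base top edge pred",proj(w,m+a*.185+[0,0,.029]), "mouth top",proj(w,m+[0,0,.014]))
T=pose(); m=m-a*.002; g=m+a*.158; d=g-T[:3,3]; d[2]=.186-T[2,3]; print("grip",g,"off",T[:3,:3].T@d)
E
```

```text
[ 0.48976447 -0.30265172  0.033     ] [ 0.60058148 -0.29287292  0.033     ] yaw 5.042879011515347
[ 0.66967446 -0.28700663  0.033     ] 0.1805889629923925
base top edge pred [ 3.22866530e+02 -1.01959645e-01] mouth top [322.45676455 237.27078071]
grip [ 0.64516063 -0.28893913  0.033     ] off [0.14184962 0.00040711 0.20174656]
```

```bash
python3 -m handwheel '[{"offset":[0.05,0,0.05],"spin":0,"grip":1},{"offset":[0.1,0,0.1],"spin":0,"grip":1},{"offset":[0.139,0.0005,0.15],"spin":0,"grip":1},{"offset":[0.139,0.0005,0.18],"spin":0,"grip":1},{"offset":[0.139,0.0005,0.202],"spin":0,"grip":1},{"offset":[0.139,0.0005,0.202],"spin":0,"grip":0.72},{"offset":[0.139,0.0005,0.202],"spin":0,"grip":0.69},{"offset":[0.139,0.0005,0.202],"spin":0,"grip":0.665},{"offset":[0.139,0.0005,0.202],"spin":0,"grip":0.66},{"offset":[0.139,0.0005,0.202],"spin":0,"grip":0.66}]'
python3 -m handwheel '[{"offset":[0,0,-0.008],"spin":0,"grip":0.66},{"offset":[-0.002,0,-0.016],"spin":0,"grip":0.66},{"offset":[-0.003,0,-0.025],"spin":0,"grip":0.66},{"offset":[-0.003,0,-0.03],"spin":0,"grip":0.668},{"offset":[-0.003,0,-0.03],"spin":0,"grip":0.674},{"offset":[-0.003,0,-0.03],"spin":0,"grip":0.674}]'
python3 - <<'E'
from h import *
s=shot("scene"); crop(s,230,210,380,330,5,"s10.png")
E
```

```text
time_s: 12.1
eef_pos: [0.6434, -0.2908, 0.1896]
eef_rot: [0.001, 0.999, 0.045, 0.001]
wrist_force: [1.8, -1.2, 2.6]
opening: 0.667
time_s: 12.85
eef_pos: [0.6397, -0.2903, 0.2176]
eef_rot: [-0.0, 0.999, 0.045, -0.0]
wrist_force: [0.0, -0.6, -1.2]
opening: 0.67
```

View pics/s10.png

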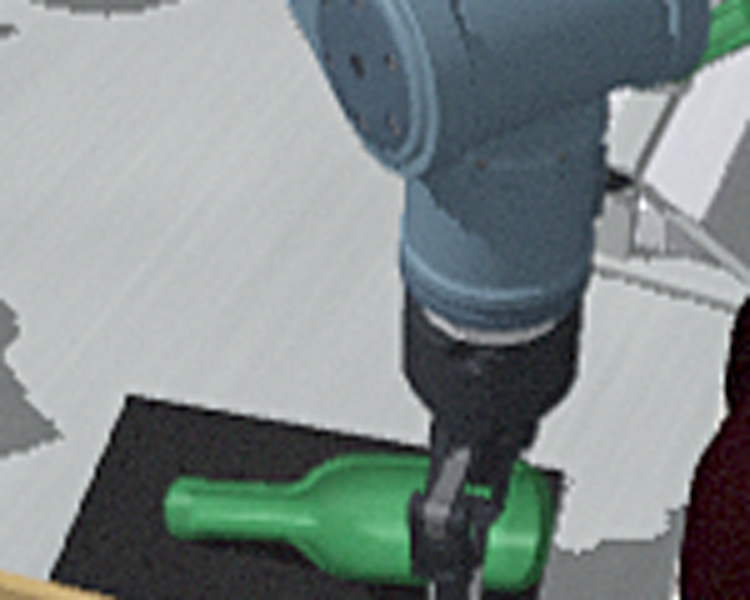

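```bash
python3 -m handwheel '[{"offset":[-0.002,0,-0.006],"spin":0,"grip":0.674},{"offset":[-0.004,0,-0.012],"spin":0,"grip":0.674},{"offset":[-0.008,0,-0.021],"spin":0,"grip":0.674},{"offset":[-0.012,0,-0.03],"spin":0,"grip":0.674},{"offset":[-0.02,0,-0.042],"spin":0,"grip":0.674},{"offset":[-0.03,0,-0.055],"spin":0,"grip":0.674},{"offset":[-0.04,0,-0.065],"spin":0,"grip":0.674},{"offset":[-0.05,0,-0.0725],"spin":0,"grip":0.674},{"offset":[-0.05,0,-0.0725],"spin":0,"grip":0.675}]' | grep -E "op|for"
python3 - <<'E'
from h import *
s=shot("scene"); crop(s,230,210,380,330,5,"s11.png")
E
```

```text
wrist_force: [0.4, 0.2, -1.9]
opening: 0.675
```

View pics/s11.png

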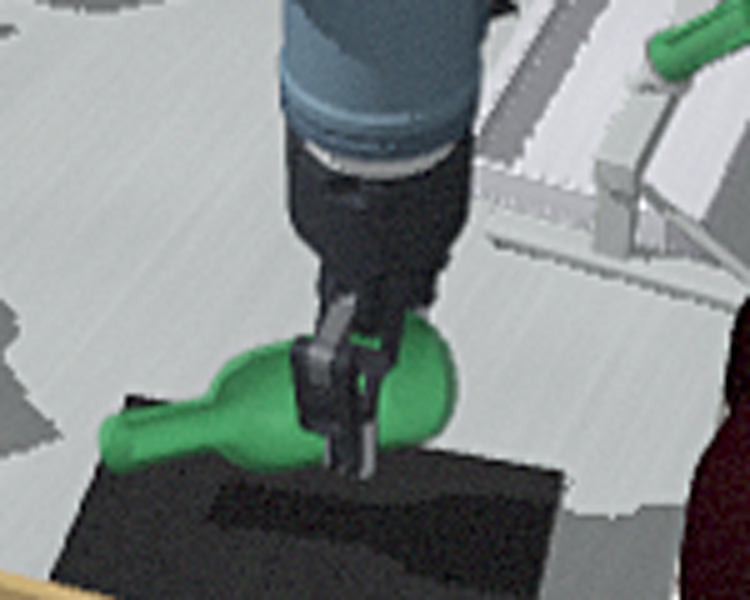

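Same state as last time, about 30°. I'll loosen to 0.677 for two rows and tighten in the same call.

```bash
python3 -m handwheel '[{"offset":[0,0,0],"spin":0,"grip":0.677},{"offset":[0,0,0],"spin":0,"grip":0.677},{"offset":[0,0,0],"spin":0,"grip":0.65},{"offset":[0,0,0],"spin":0,"grip":0.6}]' | grep -E "op|for|ti"
python3 - <<'E'
from h import *
s=shot("scene"); crop(s,230,210,380,330,5,"s12.png")
E
```

```text
time_s: 14.58
wrist_force: [0.5, -0.1, -0.7]
opening: 0.667
```

View pics/s12.png

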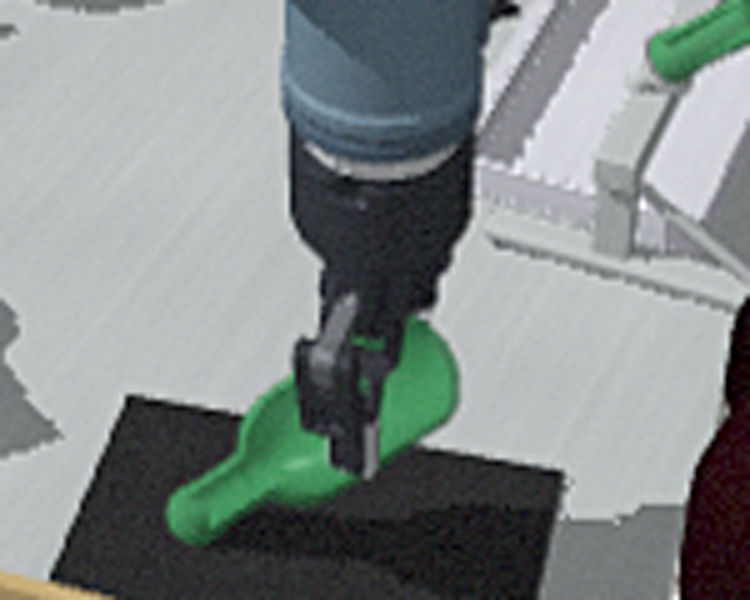

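```bash
python3 -m handwheel '[{"offset":[0,0,0],"spin":0,"grip":0.5},{"offset":[0,0,0],"spin":0,"grip":0.4},{"offset":[0,0,-0.04],"spin":0,"grip":0.4},{"offset":[0,0,-0.09],"spin":0,"grip":0.4},{"offset":[0,0,-0.14],"spin":0,"grip":0.4},{"offset":[0,0,-0.14],"spin":0,"grip":0.4}]'
python3 - <<'E'
from h import *
s=shot("scene","s13f.png"); crop(s,220,150,370,270,5,"s13.png")
t=shot("top","t13.png")
E
```

```text
time_s: 15.38
eef_pos: [0.5906, -0.2955, 0.4358]
eef_rot: [0.003, 0.999, 0.045, 0.004]
wrist_force: [0.5, -0.2, -2.4]
opening: 0.664
```

View pics/s13.png

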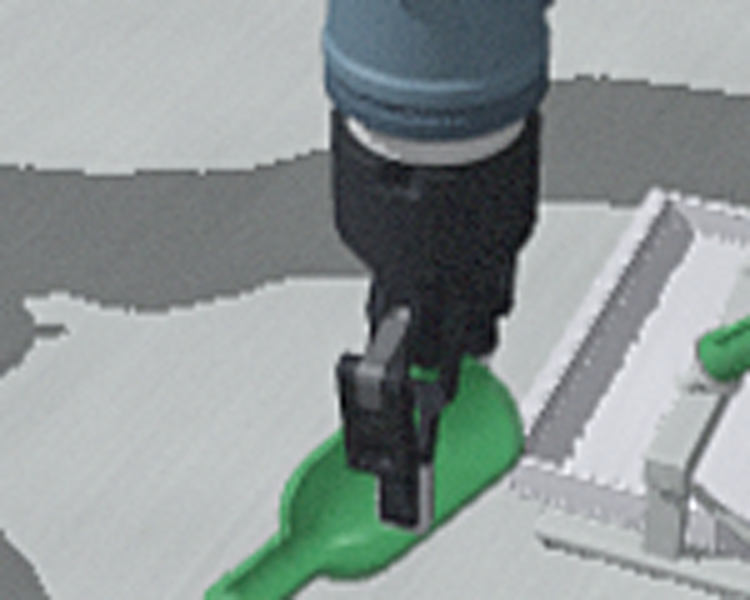

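View pics/t13.png

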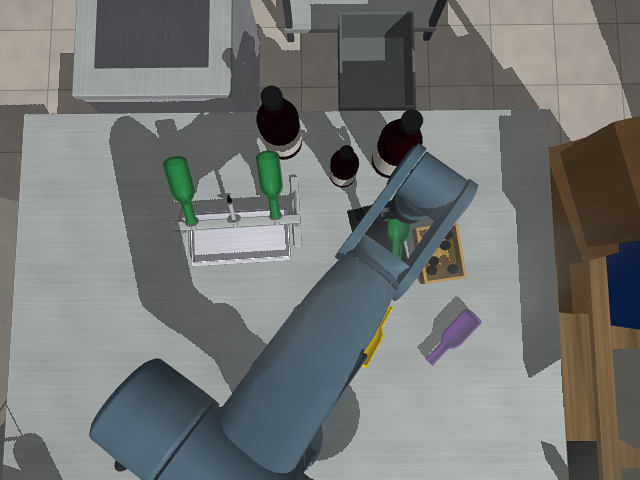

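```bash
python3 - <<'E'
import cv2
a=cv2.imread("pics/s13f.png"); cv2.imwrite("pics/s13b.png",cv2.resize(a[210:300,230:340],None,fx=7,fy=6.666,interpolation=cv2.INTER_CUBIC))
E
```

```text
(no output)
```

View pics/s13b.png

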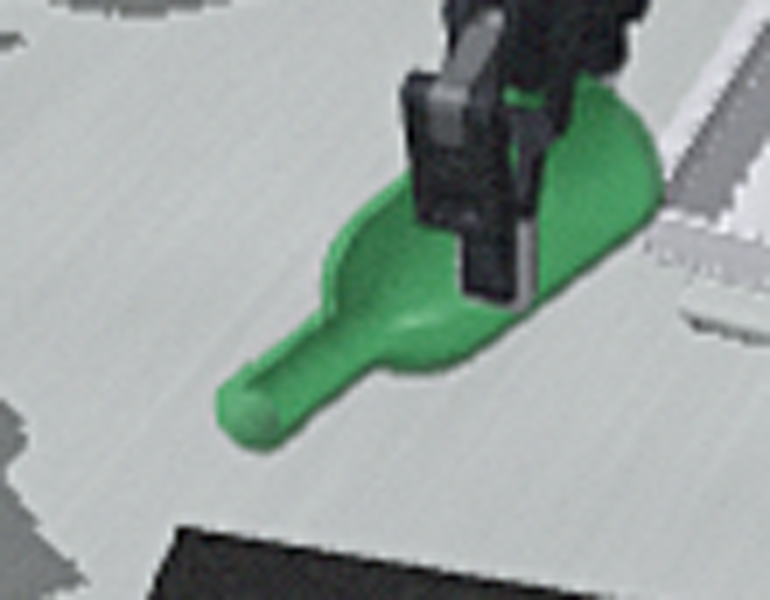

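```bash
cat > fit.py <<'E'
from h import *
from scipy.optimize import minimize
prof=[(0,14),(20,13.7),(63,14.3),(72,20),(84,27),(95,29),(185,29)]
def render(p,m,a,S=4,win=None):
    x0,y0,x1,y1=win; img=np.zeros(((y1-y0)*S,(x1-x0)*S),np.uint8)
    n=np.cross(a,[0,0,1.]); n/=np.linalg.norm(n); b=np.cross(n,a); th=np.linspace(0,2*np.pi,24,endpoint=False); prev=None
    for z,r in prof:
        c=m+a*z/1e3; pts=np.array([(proj(p,c+r/1e3*(np.cos(t)*n+np.sin(t)*b))-[x0-.5,y0-.5])*S for t in th],np.float32)
        if prev is not None: cv2.fillConvexPoly(img,cv2.convexHull(np.vstack([prev,pts])).astype(np.int32),255)
        prev=pts
    return img
def fit(p,win,f=None,el0=50,L0=.157,lat=0.0):
    S=4;x0,y0,x1,y1=win; T=pose(); g=T[:3,3]+T[:3,2]*.1547; X=T[:3,0]; X=np.array([X[0],X[1],0]); X/=np.linalg.norm(X); Y=np.array([-X[1],X[0],0]); Z=np.array([0,0,1.])
    c=p["color"][y0:y1,x0:x1].astype(int); c=cv2.resize(c.astype(np.uint8),None,fx=S,fy=S,interpolation=cv2.INTER_LINEAR).astype(int)
    green=(c[...,1]>c[...,0]+25)&(c[...,1]>c[...,2]+15)
    dark=(c.max(2)<95)|((abs(c[...,0]-c[...,1])<25)&(c.max(2)<150)&False)
    n,lab,st,ce=cv2.connectedComponentsWithStats(green.astype(np.uint8))
    def pa(v):
        e=np.radians(v[0]); a=np.cos(e)*X+np.sin(e)*Z; m=g-a*v[1]/1e3+ (np.cross(Y,a))*v[2]/1e3+Y*lat; return m,a
    def cost(v):
        r=render(p,*pa(v),S,win)>0
        return ((green&~r).sum()+(r&~green&~dark).sum())/S/S
    best=min((minimize(cost,[e,L0*1e3,0],method="Nelder-Mead",options=dict(initial_simplex=np.array([[e,L0*1e3,0],[e+4,L0*1e3,0],[e,L0*1e3+6,0],[e,L0*1e3,5]]),xatol=.05,fatol=.2,maxiter=120)) for e in (el0-5,el0+4)),key=lambda r:r.fun)
    m,a=pa(best.x)
    if f:
        r=render(p,m,a,S,win); im=c[...,::-1].astype(np.uint8).copy(); cs,_=cv2.findContours(r,cv2.RETR_EXTERNAL,cv2.CHAIN_APPROX_NONE); cv2.drawContours(im,cs,-1,(0,0,255),1); cv2.imwrite("pics/"+f,im)
    return best.x.round(2),round(best.fun,1),m.round(4),a.round(4),g.round(4)
E
python3 - <<'E'
from fit import *
s=shot("scene"); print(tilt(s,(265.3,271.5))); print(fit(s,(235,205,345,290),"f1.png")); T=pose(); print(T.round(4))
E
```

```text
(array([ 0.4942, -0.3027,  0.1538]), 'grip', array([ 0.589 , -0.2944,  0.2735]), 'L', np.float64(0.1529), 'elev', np.float64(51.6))
(array([ 53.56, 156.7 ,  -4.99]), np.float64(114.7), array([ 0.4923, -0.3031,  0.1504]), array([0.5917, 0.0532, 0.8044]), array([ 0.589 , -0.2944,  0.2735]))
[[ 0.996   0.0896 -0.0026  0.5894]
 [ 0.0896 -0.996   0.0017 -0.2947]
 [-0.0024 -0.0019 -1.      0.4282]
 [ 0.      0.      0.      1.    ]]
```

View pics/f1.png

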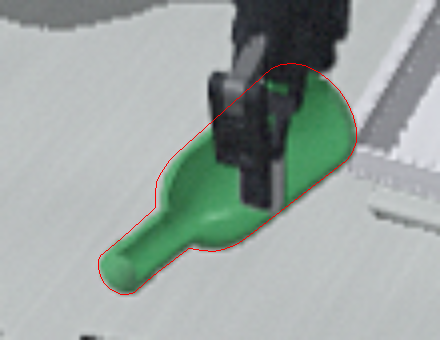

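The bottle is held at about 52° elevation (the peg is at 50°). I'll carry it round in front of the rail to face the empty peg, with the tray still to be pushed afterwards.

```bash
python3 -m handwheel '[{"offset":[0,-0.02,-0.03],"spin":0.5,"grip":0.4},{"offset":[-0.002,-0.055,-0.068],"spin":1,"grip":0.4},{"offset":[-0.004,-0.1,-0.068],"spin":2,"grip":0.4},{"offset":[-0.008,-0.15,-0.068],"spin":2.4,"grip":0.4},{"offset":[-0.012,-0.2,-0.068],"spin":2.4,"grip":0.4},{"offset":[-0.014,-0.25,-0.068],"spin":2.4,"grip":0.4},{"offset":[-0.014,-0.3,-0.068],"spin":2.4,"grip":0.4},{"offset":[-0.014,-0.35,-0.068],"spin":2.4,"grip":0.4},{"offset":[-0.014,-0.395,-0.068],"spin":2.4,"grip":0.4},{"offset":[-0.014,-0.424,-0.068],"spin":2.4,"grip":0.4},{"offset":[-0.014,-0.434,-0.068],"spin":2.4,"grip":0.4},{"offset":[-0.014,-0.434,-0.068],"spin":2.4,"grip":0.4},{"offset":[-0.014,-0.434,-0.068],"spin":2.4,"grip":0.4}]'
python3 - <<'E'
from h import *
s=shot("scene","s14.png"); t=shot("top","t14.png"); w=shot("wrist","w14.png"); print(pose().round(4))
crop(s,270,80,470,230,4,"s14c.png"); crop(t,160,130,320,250,5,"t14c.png")
E
```

```text
time_s: 17.15
eef_pos: [0.5373, 0.1351, 0.4975]
eef_rot: [0.0, 1.0, 0.023, -0.001]
wrist_force: [0.2, 0.4, -2.2]
opening: 0.663
[[ 9.989e-01  4.630e-02 -2.000e-04  5.373e-01]
 [ 4.630e-02 -9.989e-01 -2.000e-04  1.351e-01]
 [-2.000e-04  2.000e-04 -1.000e+00  4.981e-01]
 [ 0.000e+00  0.000e+00  0.000e+00  1.000e+00]]
```

View pics/s14c.png

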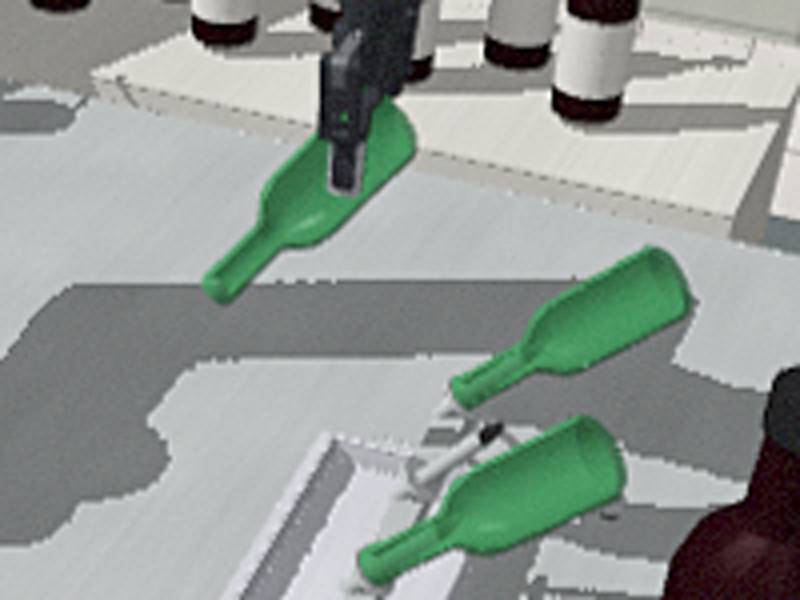

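View pics/t14c.png

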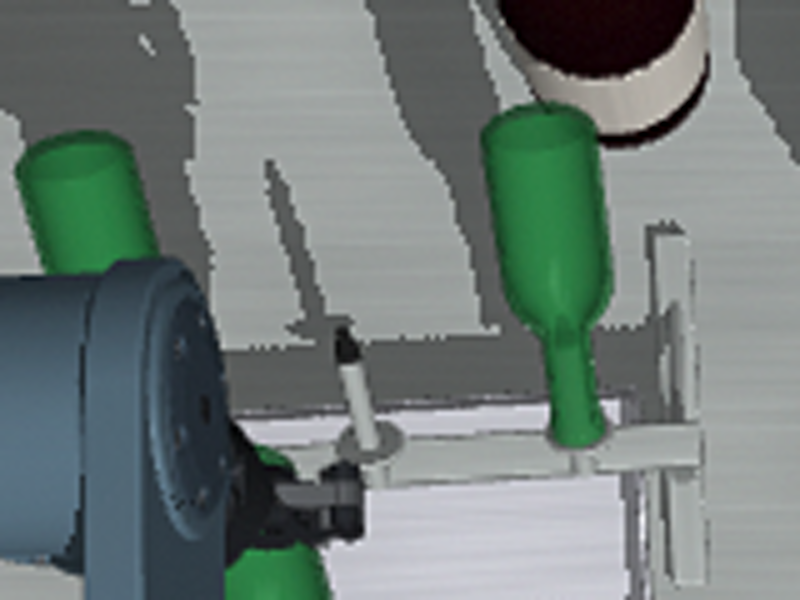

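View pics/w14.png

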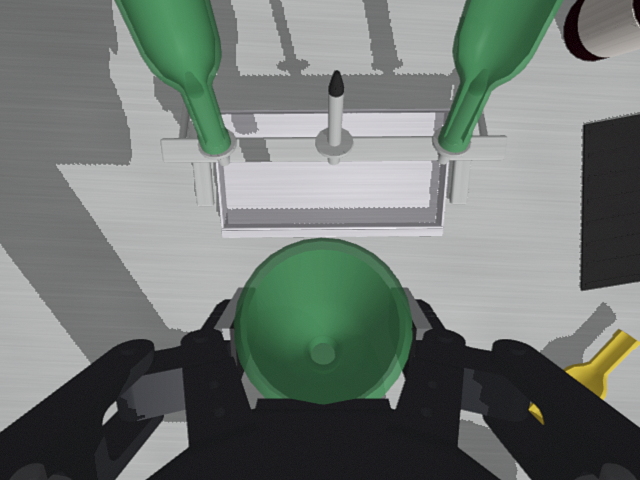

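```bash
python3 - <<'E'
from fit import *
s=shot("scene"); t=shot("top"); w=shot("wrist")
tipz=.110+.08*np.cos(np.radians(40)); print("tipz",tipz)
W=(336.5,71.5);Tt=(228.7,195.6);S=(395.2,187)
print("tip w@z",at(w,W,tipz),"t",at(t,Tt,tipz),"tri3",tri([(w,W),(t,Tt),(s,S)]))
print("root w",at(w,(334.3,142),.110),"t",at(t,(234,218),.110))
a=at(w,(162,137.5),.091);b=at(w,(506,136),.091);a2=at(w,(162,160),.091);b2=at(w,(506,158.5),.091);d=a-b;print("rail",a,b,np.linalg.norm(d),"yaw",np.degrees(np.arctan2(-d[0],d[1])), a2)
a=at(w,(222,231),.029);b=at(w,(443,229.5),.029);d=a-b;print("lip",a,b,np.linalg.norm(d),"yaw",np.degrees(np.arctan2(-d[0],d[1])))
print("hung mouths",[(landmark_of(w,"hung_a")[i]["uv"]) for i in range(2)])
print(fit(s,(305,80,385,165),"f2.png",el0=52))
# neck bottom seen via wrist
for u in [(322,351)]: print(ray(w,u))
E
```

```text
tipz 0.17128355544951823
tip w@z [0.66067315 0.13001874 0.17128356] t [0.65540937 0.12855889 0.17128356] tri3 (array([0.65885749, 0.12977392, 0.16669525]), [np.float64(2.6), np.float64(2.5), np.float64(0.1)])
root w [0.60841522 0.12688195 0.11      ] t [0.60551462 0.12619558 0.11      ]
rail [0.60466874 0.30438377 0.091     ] [ 0.6227799  -0.05035002  0.091     ] 0.3551958206807515 yaw 2.922735931701961 [0.58189355 0.30610009 0.091     ]
lip [0.49175162 0.26303407 0.029     ] [ 0.50711578 -0.02167942  0.029     ] 0.28512773876837183 yaw 3.0888886383991756
hung mouths [[454.5, 140.6], [215.8, 142.5]]
(array([ 53.55, 157.64,  -4.36]), np.float64(98.8), array([0.4401, 0.1312, 0.2194]), array([0.5935, 0.0281, 0.8044]), array([0.5372, 0.1358, 0.3436]))
(array([0.60610903, 0.13807843, 0.46895532]), array([-0.56832468, -0.02433031, -0.87981493]))
```

View pics/f2.png

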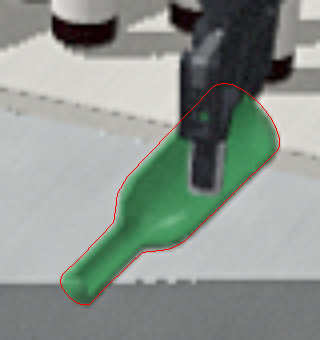

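```bash
python3 - <<'E'
from h import *
w=shot("wrist"); crop(w,225,230,425,410,4,"w14c.png")
T=pose(); g=T[:3,3]+T[:3,2]*.1547; X=T[:3,0]; 
for e in (48,50,52,54,56):
  a=np.cos(np.radians(e))*X+np.sin(np.radians(e))*np.array([0,0,1.]); 
  for off in(0,-4.5):
    m=g-a*.1572+np.cross([-X[1],X[0],0],a)*off/1e3
    print(e,off,proj(w,m).round(1),proj(w,m+a*.063).round(1), proj(w,m+a*.185).round(1))
E
```

```text
48 0 [322.  370.3] [321.8 358.8] [320.8 304.1]
48 -4.5 [322.  376.3] [321.8 366.2] [320.7 317.7]
50 0 [322.  363.1] [321.8 353.4] [320.8 307. ]
50 -4.5 [322. 369.] [321.8 360.8] [320.7 320.9]
52 0 [322.  355.9] [321.8 348.1] [320.8 310. ]
52 -4.5 [322.  361.8] [321.8 355.4] [320.7 324. ]
54 0 [322.  348.9] [321.8 342.8] [320.8 313. ]
54 -4.5 [322.  354.7] [321.8 350. ] [320.7 327.2]
56 0 [322.  341.9] [321.8 337.5] [320.8 316. ]
56 -4.5 [322.  347.6] [321.8 344.7] [320.7 330.4]
```

View pics/w14c.png

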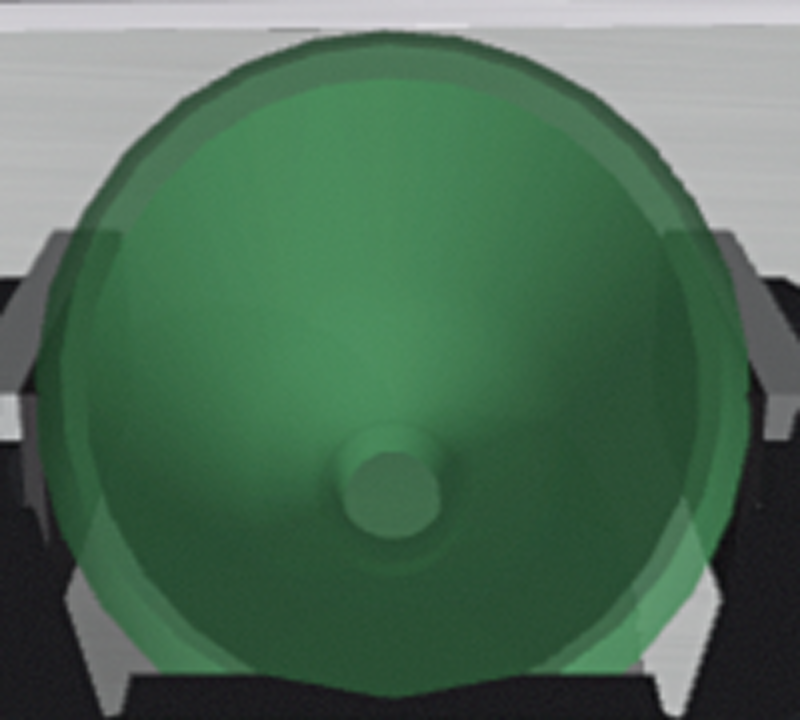

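From both views, the bottle is about 4° steeper than the peg, which is inside the 5° play. The peg root is near (0.607, 0.1265, 0.110). I'll move the mouth to 40 mm beyond the tip, along the peg's axis.

```bash
python3 -m handwheel '[{"offset":[0.04,0.002,0],"spin":-0.3,"grip":0.4},{"offset":[0.09,0.004,0],"spin":-0.3,"grip":0.4},{"offset":[0.14,0.007,0],"spin":-0.3,"grip":0.4},{"offset":[0.19,0.01,0],"spin":-0.3,"grip":0.4},{"offset":[0.225,0.0115,0.008],"spin":-0.3,"grip":0.4},{"offset":[0.245,0.012,0.018],"spin":-0.3,"grip":0.4},{"offset":[0.245,0.012,0.018],"spin":-0.3,"grip":0.4},{"offset":[0.245,0.012,0.018],"spin":-0.3,"grip":0.4}]'
python3 - <<'E'
from fit import *
s=shot("scene"); t=shot("top"); w=shot("wrist","w15.png"); print(pose().round(4))
crop(s,320,80,480,200,5,"s15c.png"); crop(t,180,130,290,250,5,"t15c.png")
print(fit(s,(360,80,450,190),"f3.png",el0=53))
E
```

```text
time_s: 18.6
eef_pos: [0.782, 0.136, 0.4803]
eef_rot: [-0.0, 1.0, 0.027, -0.0]
wrist_force: [-0.9, -0.5, -2.3]
opening: 0.669
[[ 0.9986  0.0534  0.0016  0.7817]
 [ 0.0534 -0.9986  0.      0.1361]
 [ 0.0016  0.     -1.      0.4818]
 [ 0.      0.      0.      1.    ]]
(array([ 40.37, 205.72,   2.8 ]), np.float64(339.4), array([0.6272, 0.1278, 0.1917]), array([0.7608, 0.0407, 0.6477]), array([0.7819, 0.1361, 0.3271]))
```

View pics/s15c.png

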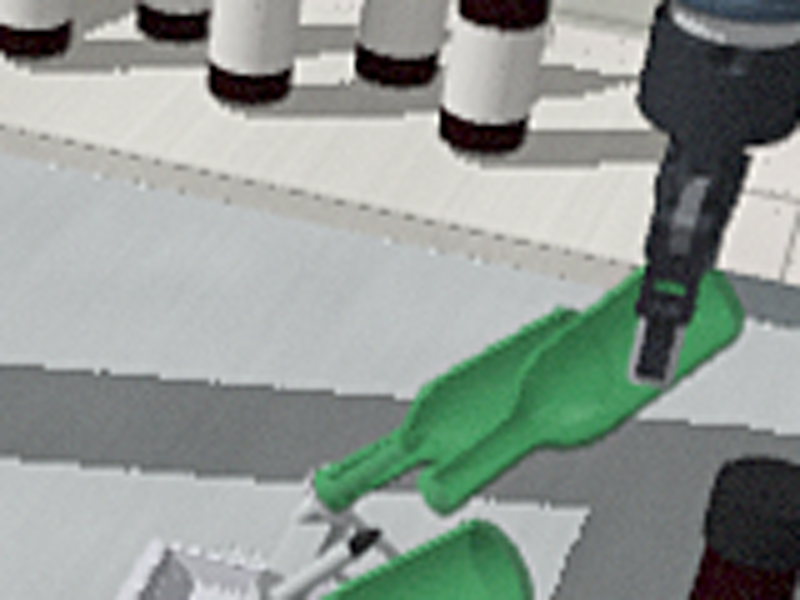

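View pics/t15c.png

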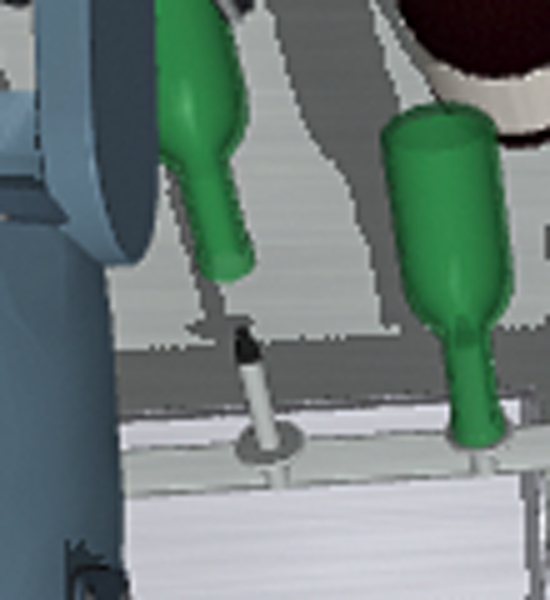

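View pics/w15.png

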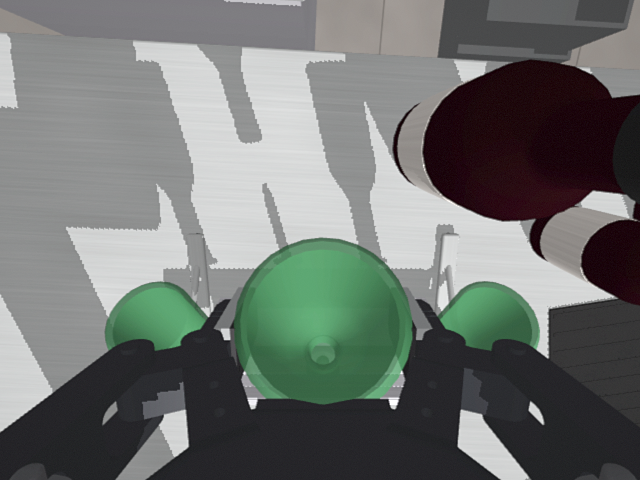

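Top view: the mouth (about 226,258 in the crop) lies on the peg's line extended from the collar (270,442) through the tip (243,328). Scene view: the mouth at (437,493) lies on the line from the tip (378,532). The two are aligned within about 1 mm, so I'll descend along the peg to just short of the tip and look again.

```bash
python3 -m handwheel '[{"offset":[-0.006,0,0.0075],"spin":0,"grip":0.4},{"offset":[-0.013,0,0.0155],"spin":0,"grip":0.4},{"offset":[-0.0195,0,0.023],"spin":0,"grip":0.4},{"offset":[-0.0225,0,0.0268],"spin":0,"grip":0.4},{"offset":[-0.0225,0,0.0268],"spin":0,"grip":0.4}]'
python3 - <<'E'
from fit import *
s=shot("scene"); t=shot("top"); w=shot("wrist"); print(pose()[:3,3].round(4))
crop(s,350,120,450,210,7,"s16c.png"); crop(t,190,140,270,230,6,"t16c.png"); crop(w,225,230,425,410,3,"w16c.png")
E
```

```text
time_s: 19.38
eef_pos: [0.7596, 0.1347, 0.4532]
eef_rot: [0.0, 1.0, 0.027, -0.0]
wrist_force: [-0.3, 0.1, -2.6]
opening: 0.663
[0.7601 0.1346 0.4539]
```

View pics/s16c.png

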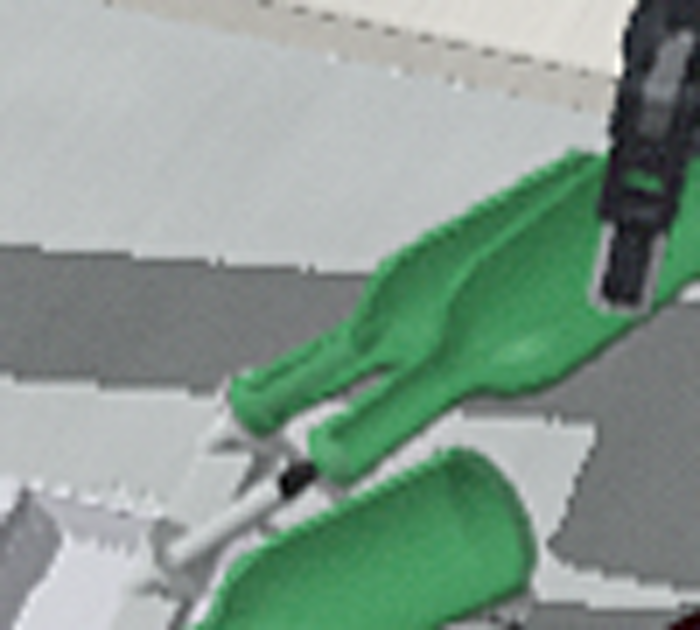

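View pics/t16c.png

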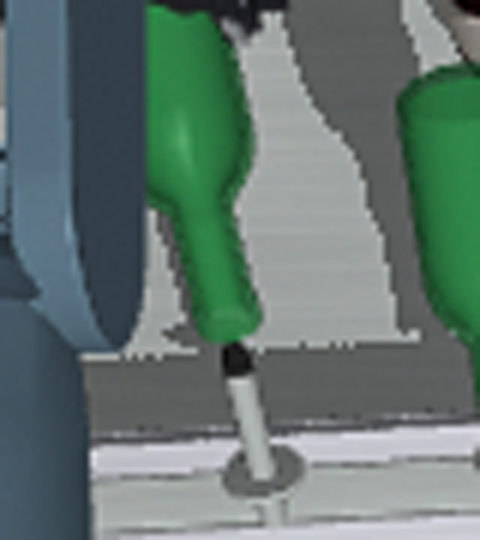

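View pics/w16c.png

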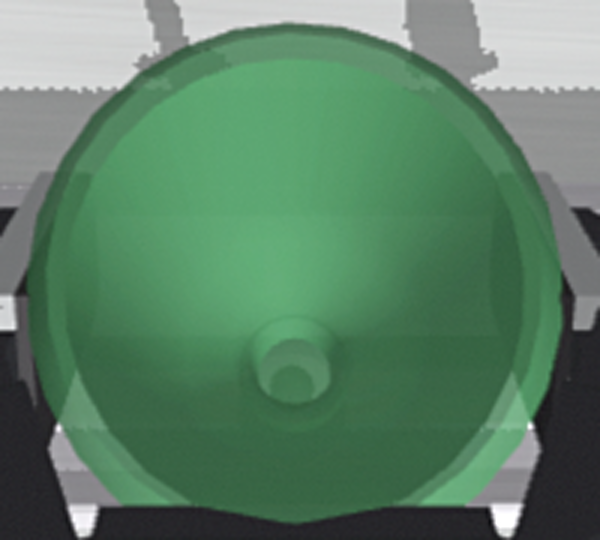

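The wrist view shows the dark peg tip inside the mouth ring (crop 292,385 within the ring centred at 293,372). The scene view has the mouth (336,455) on the peg's line. I'll insert gently.

```bash
python3 -m handwheel '[{"offset":[-0.0032,0,0.0038],"spin":0,"grip":0.4},{"offset":[-0.0064,0,0.0077],"spin":0,"grip":0.4},{"offset":[-0.0096,0,0.0115],"spin":0,"grip":0.4},{"offset":[-0.0129,0,0.0153],"spin":0,"grip":0.4},{"offset":[-0.0161,0,0.0192],"spin":0,"grip":0.4},{"offset":[-0.0193,0,0.023],"spin":0,"grip":0.4},{"offset":[-0.0193,0,0.023],"spin":0,"grip":0.4}]'
python3 - <<'E'
from fit import *
s=shot("scene"); t=shot("top"); w=shot("wrist"); print(pose()[:3,3].round(4), ctrl.get_obs()["wrist_force"])
crop(s,340,120,440,210,7,"s17c.png"); crop(t,190,140,270,230,6,"t17c.png"); crop(w,225,230,425,410,3,"w17c.png")
E
```

```text
time_s: 20.4
eef_pos: [0.7403, 0.1337, 0.4299]
eef_rot: [-0.0, 1.0, 0.027, -0.0]
wrist_force: [-0.0, -0.5, -2.8]
opening: 0.669
[0.7407 0.1336 0.4306] [ 0.01763197  0.44659696 -2.07023674]
```

View pics/s17c.png

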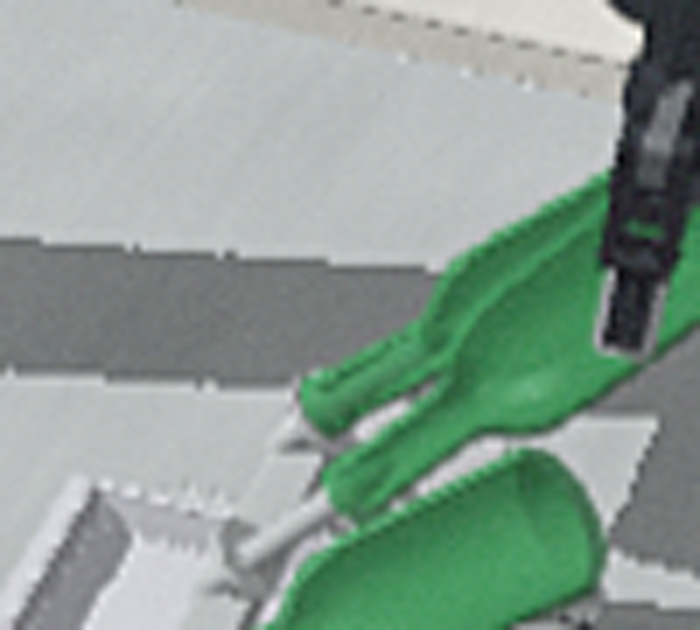

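View pics/w17c.png

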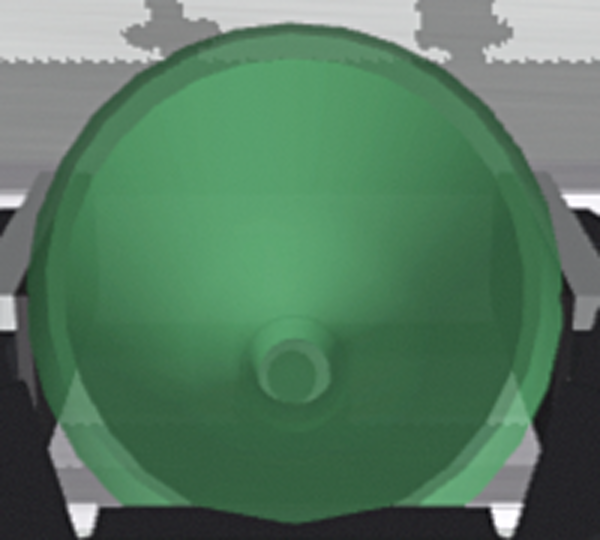

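The peg is inside the neck and no side force shows. Continuing.

```bash
python3 -m handwheel '[{"offset":[-0.0032,0,0.0038],"spin":0,"grip":0.4},{"offset":[-0.0064,0,0.0077],"spin":0,"grip":0.4},{"offset":[-0.0096,0,0.0115],"spin":0,"grip":0.4},{"offset":[-0.0129,0,0.0153],"spin":0,"grip":0.4},{"offset":[-0.0161,0,0.0192],"spin":0,"grip":0.4},{"offset":[-0.0193,0,0.023],"spin":0,"grip":0.4},{"offset":[-0.0225,0,0.0268],"spin":0,"grip":0.4},{"offset":[-0.0257,0,0.0306],"spin":0,"grip":0.4},{"offset":[-0.0257,0,0.0306],"spin":0,"grip":0.4}]'
python3 - <<'E'
from fit import *
s=shot("scene"); t=shot("top"); w=shot("wrist"); print(pose()[:3,3].round(4), ctrl.get_obs()["wrist_force"])
crop(s,340,120,440,210,7,"s18c.png"); crop(t,190,140,270,230,6,"t18c.png"); crop(w,225,230,425,410,3,"w18c.png")
E
```

```text
time_s: 21.68
eef_pos: [0.7147, 0.1323, 0.3993]
eef_rot: [-0.0, 1.0, 0.027, -0.0]
wrist_force: [0.4, 0.5, -2.1]
opening: 0.66
[0.7151 0.1323 0.4001] [ 0.46364275  0.58026645 -1.52943562]
```

View pics/s18c.png

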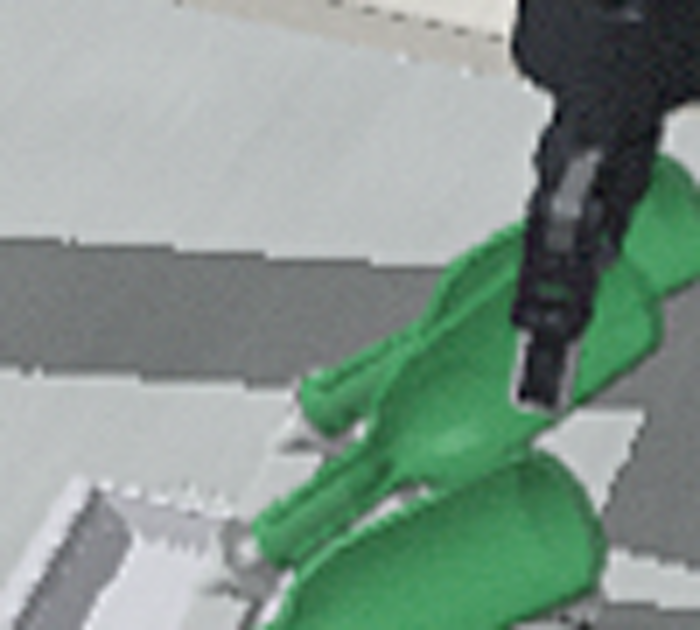

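View pics/t18c.png

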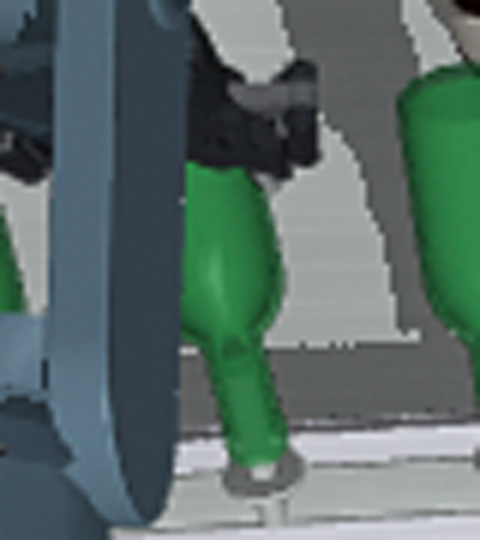

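```bash
python3 -m handwheel '[{"offset":[-0.0019,0,0.0023],"spin":0,"grip":0.4},{"offset":[-0.0039,0,0.0046],"spin":0,"grip":0.4},{"offset":[-0.0058,0,0.0069],"spin":0,"grip":0.4},{"offset":[-0.0058,0,0.0069],"spin":0,"grip":0.4}]' | grep -E "pos|for|open"; python3 -m handwheel '[{"offset":[-0.0013,0,0.0015],"spin":0,"grip":0.4},{"offset":[-0.0013,0,0.0015],"spin":0,"grip":0.4}]' | grep -E "pos|for"
python3 -m handwheel '[{"offset":[-0.0013,0,0.0015],"spin":0,"grip":0.4},{"offset":[-0.0013,0,0.0015],"spin":0,"grip":0.4}]' | grep -E "pos|for"
python3 - <<'E'
from fit import *
s=shot("scene"); t=shot("top"); w=shot("wrist"); print(pose()[:3,3].round(4), ctrl.get_obs()["wrist_force"])
crop(s,340,120,440,210,7,"s19c.png"); crop(t,190,140,270,230,6,"t19c.png"); 
E
```

```text
eef_pos: [0.7089, 0.132, 0.3925]
wrist_force: [0.0, -0.4, -2.1]
opening: 0.668
eef_pos: [0.7078, 0.1319, 0.3913]
wrist_force: [0.0, -0.0, -2.5]
eef_pos: [0.7065, 0.1318, 0.3897]
wrist_force: [0.1, 1.2, -3.4]
[0.7066 0.1319 0.3899] [ 0.10172791 -0.09377734 -2.22047925]
```

View pics/s19c.png

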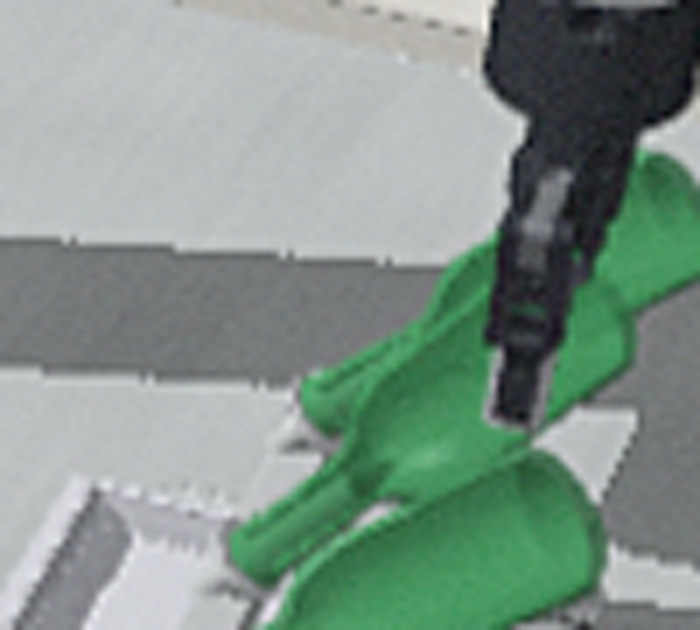

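View pics/t19c.png

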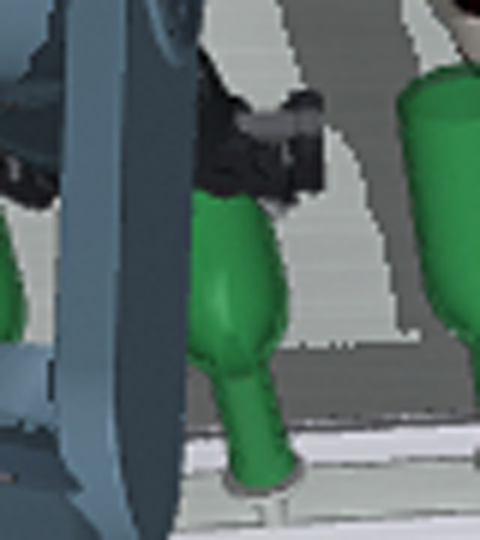

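```bash
for i in 1; do python3 -m handwheel '[{"offset":[-0.001,0,0.0012],"spin":0,"grip":0.4},{"offset":[-0.001,0,0.0012],"spin":0,"grip":0.4}]' | grep -E "pos|for"
python3 -m handwheel '[{"offset":[-0.001,0,0.0012],"spin":0,"grip":0.4},{"offset":[-0.001,0,0.0012],"spin":0,"grip":0.4}]' | grep -E "pos|for"; python3 -m handwheel '[{"offset":[-0.001,0,0.0012],"spin":0,"grip":0.4},{"offset":[-0.001,0,0.0012],"spin":0,"grip":0.4}]' | grep -E "pos|for"; done
```

```text
eef_pos: [0.7055, 0.1318, 0.3886]
wrist_force: [-0.3, 0.6, -2.8]
eef_pos: [0.7049, 0.1317, 0.3885]
wrist_force: [3.0, 0.4, 1.3]
eef_pos: [0.7043, 0.1317, 0.3885]
wrist_force: [3.5, 1.0, 4.7]
```

Contact shows on the collar: the wrist force in z rose from -2.5 to +4.7 N while the TCP stopped lowering. One check while still holding.

```bash
python3 -m handwheel '[{"offset":[0,0,0],"spin":0,"grip":0.4},{"offset":[0,0,0],"spin":0,"grip":0.4}]'
python3 - <<'E'
from fit import *
s=shot("scene"); t=shot("top"); crop(s,340,120,440,210,5,"a.png"); crop(t,190,140,270,230,5,"b.png"); 
a=cv2.imread("pics/a.png");b=cv2.imread("pics/b.png");cv2.imwrite("pics/st20.png",np.hstack([a[:450,:400],b[:450]]))
E
```

```text
time_s: 23.98
eef_pos: [0.7044, 0.1317, 0.3885]
eef_rot: [-0.0, 1.0, 0.027, 0.003]
wrist_force: [5.0, 0.3, 4.7]
opening: 0.666
```

View pics/st20.png

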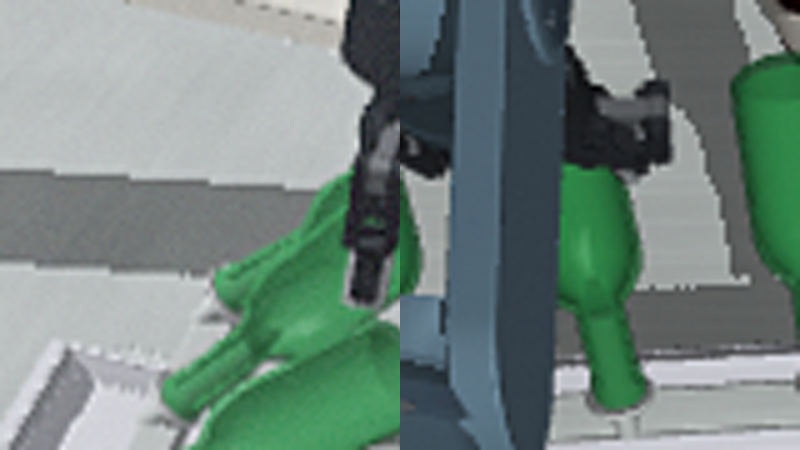

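The mouth sits on the collar (in the crops about 180,395 and 620,395). I'll release slowly and withdraw straight up.

```bash
python3 -m handwheel '[{"offset":[0,0,0],"spin":0,"grip":0.67},{"offset":[0,0,0],"spin":0,"grip":0.68},{"offset":[0,0,0],"spin":0,"grip":0.69},{"offset":[0,0,0],"spin":0,"grip":0.72},{"offset":[0,0,0],"spin":0,"grip":0.8},{"offset":[0,0,0],"spin":0,"grip":0.95},{"offset":[0,0,0],"spin":0,"grip":0.95},{"offset":[0,0,-0.02],"spin":0,"grip":0.95},{"offset":[0,0,-0.05],"spin":0,"grip":0.95},{"offset":[0,0,-0.1],"spin":0,"grip":0.95},{"offset":[0,0,-0.14],"spin":0,"grip":0.95},{"offset":[-0.05,0,-0.14],"spin":0,"grip":0.95},{"offset":[-0.1,0,-0.14],"spin":0,"grip":0.7},{"offset":[-0.16,0,-0.14],"spin":0,"grip":0.3},{"offset":[-0.22,0,-0.14],"spin":0,"grip":0},{"offset":[-0.27,0,-0.14],"spin":0,"grip":0},{"offset":[-0.27,0,-0.14],"spin":0,"grip":0},{"offset":[-0.27,0,-0.14],"spin":0,"grip":0}]'
python3 - <<'E'
from fit import *
s=shot("scene","s21.png"); t=shot("top"); crop(s,320,120,460,225,5,"s21c.png"); crop(t,160,130,310,270,5,"t21c.png"); w=shot("wrist","w21.png"); print(pose().round(4))
E
```

```text
time_s: 26.32
eef_pos: [0.4341, 0.1173, 0.528]
eef_rot: [0.0, 1.0, 0.027, 0.002]
wrist_force: [0.6, -0.1, -0.2]
opening: 0.003
[[ 9.986e-01  5.280e-02  3.000e-04  4.349e-01]
 [ 5.280e-02 -9.986e-01 -0.000e+00  1.172e-01]
 [ 3.000e-04  0.000e+00 -1.000e+00  5.266e-01]
 [ 0.000e+00  0.000e+00  0.000e+00  1.000e+00]]
```

View pics/s21c.png

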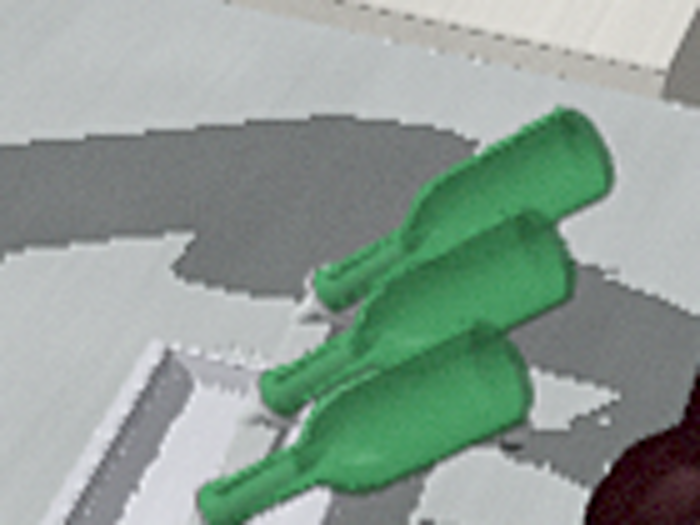

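View pics/t21c.png

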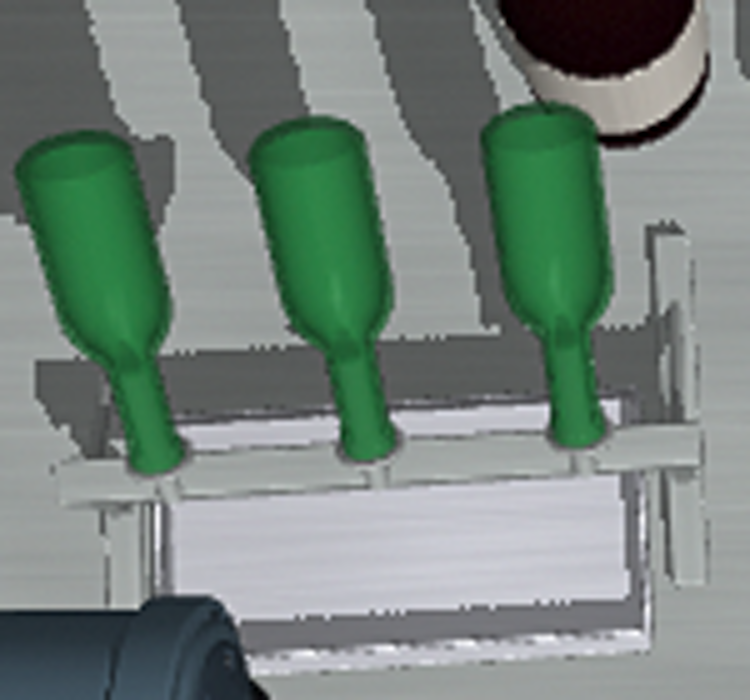

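View pics/w21.png

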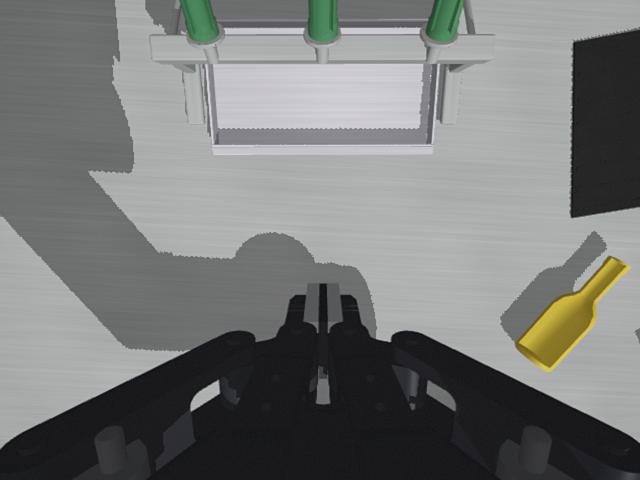

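The bottle hangs like its neighbours. For the tray I'll measure the lip in this wrist view (outer edge at about row 154) and push it between two pegs with closed fingers.

```bash
python3 - <<'E'
from h import *
w=shot("wrist"); T=pose()
a=at(w,(212,154),.029);b=at(w,(433,153),.029); print("lip",a,b,np.linalg.norm(a-b)); c=(a+b)/2
r1=at(w,(150,61.5),.091);r2=at(w,(493,60.5),.091); print("rail front top",r1,r2,np.linalg.norm(r1-r2))
X=T[:3,0]; print("gap",(r1+r2)/2@X-c@X); 
n=a-b;n/=np.linalg.norm(n); xh=np.array([n[1],-n[0],0]); print("yaw",np.degrees(np.arctan2(xh[1],xh[0])))
P=c-n*.0575-xh*.035; P[2]=.19; print("pre",P,"off",T[:3,:3].T@(P-T[:3,3]))
E
```

```text
lip [0.48366056 0.26311168 0.029     ] [ 0.50006052 -0.02272507  0.029     ] 0.28630683470981233
rail front top [0.57767129 0.30641268 0.091     ] [ 0.59767845 -0.05386782  0.091     ] 0.36083558903701823
gap 0.0959809348037613
yaw 3.283762132171039
pre [0.46021167 0.06078288 0.19      ] off [0.02239758 0.05773964 0.33630877]
```

```bash
python3 -m handwheel '[{"offset":[0.02,0.05,0.05],"spin":0,"grip":0},{"offset":[0.022,0.058,0.11],"spin":0,"grip":0},{"offset":[0.022,0.058,0.17],"spin":0,"grip":0},{"offset":[0.022,0.058,0.23],"spin":0,"grip":0},{"offset":[0.022,0.058,0.285],"spin":0,"grip":0},{"offset":[0.022,0.058,0.32],"spin":0,"grip":0},{"offset":[0.022,0.058,0.336],"spin":0,"grip":0},{"offset":[0.022,0.058,0.336],"spin":0,"grip":0},{"offset":[0.022,0.058,0.336],"spin":0,"grip":0}]'
python3 - <<'E'
from h import *
s=shot("scene"); crop(s,290,130,420,240,6,"s22c.png"); w=shot("wrist","w22.png"); print(pose()[:3,3])
E
```

```text
time_s: 27.65
eef_pos: [0.4601, 0.0605, 0.1916]
eef_rot: [0.0, 1.0, 0.027, 0.001]
wrist_force: [0.3, -0.5, 0.0]
opening: -0.003
[0.4599779  0.06053783 0.19182411]
```

View pics/s22c.png

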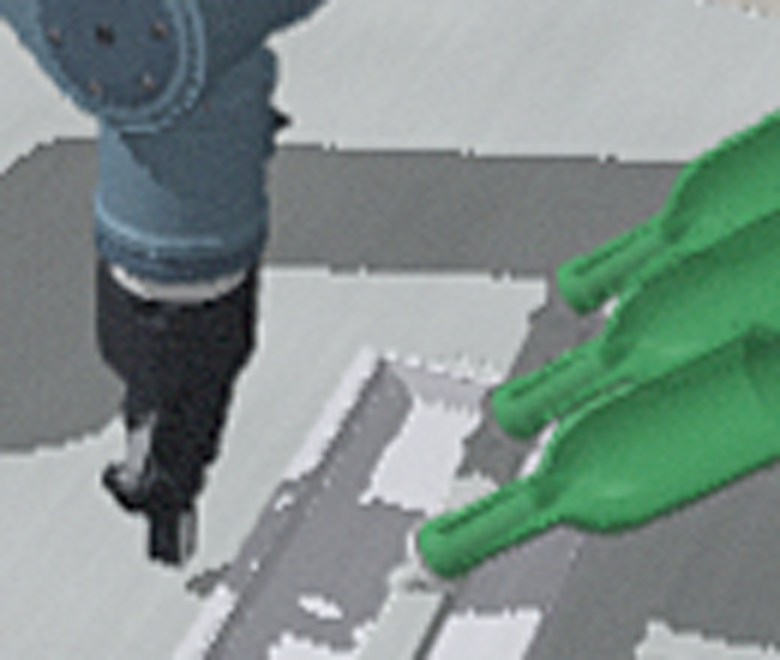

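View pics/w22.png

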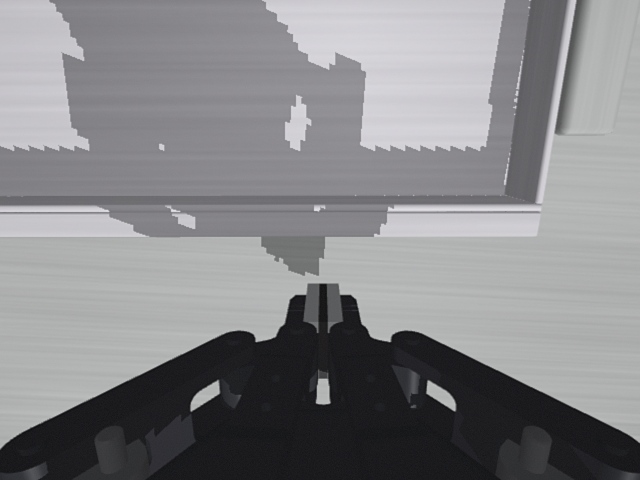

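```bash
python3 -m handwheel '[{"offset":[0.01,0,0.004],"spin":0,"grip":0},{"offset":[0.02,0,0.004],"spin":0,"grip":0},{"offset":[0.027,0,0.004],"spin":0,"grip":0},{"offset":[0.034,0,0.004],"spin":0,"grip":0},{"offset":[0.041,0,0.004],"spin":0,"grip":0},{"offset":[0.048,0,0.004],"spin":0,"grip":0},{"offset":[0.055,0,0.004],"spin":0,"grip":0},{"offset":[0.058,0,0.004],"spin":0,"grip":0}]' | grep -E "pos|for"
python3 - <<'E'
from h import *
s=shot("scene"); crop(s,290,130,420,240,6,"s23c.png"); w=shot("wrist","w23.png")
E
```

```text
eef_pos: [0.5173, 0.0637, 0.1862]
wrist_force: [-4.0, -0.4, 1.3]
```

View pics/s23c.png

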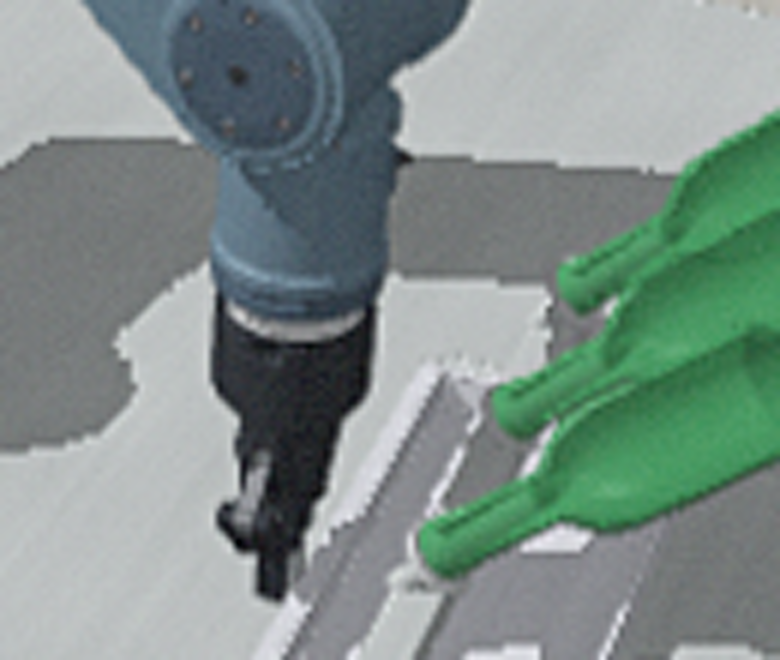

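The tray is moving (about 3 to 4 N). I'll continue in small steps until the stop shows in the force.

```bash
python3 -m handwheel '[{"offset":[0.003,0,0],"spin":0,"grip":0},{"offset":[0.006,0,0],"spin":0,"grip":0},{"offset":[0.006,0,0],"spin":0,"grip":0}]' | grep -E "pos|for"
python3 -m handwheel '[{"offset":[0.002,0,0],"spin":0,"grip":0},{"offset":[0.004,0,0],"spin":0,"grip":0},{"offset":[0.004,0,0],"spin":0,"grip":0}]' | grep -E "pos|for"
python3 -m handwheel '[{"offset":[0.002,0,0],"spin":0,"grip":0},{"offset":[0.003,0,0],"spin":0,"grip":0},{"offset":[0.003,0,0],"spin":0,"grip":0}]' | grep -E "pos|for"
```

```text
eef_pos: [0.5232, 0.064, 0.1863]
wrist_force: [-0.8, -0.4, -0.6]
eef_pos: [0.5264, 0.0642, 0.1861]
wrist_force: [-6.7, -0.9, 3.4]
eef_pos: [0.5276, 0.0644, 0.1855]
wrist_force: [-14.9, -1.5, 10.3]
```

The force climbed to 15 N with the TCP stopped, so this is the stop. I'll back off, raise and check everything.

```bash
python3 -m handwheel '[{"offset":[-0.01,0,0],"spin":0,"grip":0},{"offset":[-0.04,0,0],"spin":0,"grip":0},{"offset":[-0.07,0,-0.05],"spin":0,"grip":0},{"offset":[-0.1,0,-0.1],"spin":0,"grip":0},{"offset":[-0.11,0,-0.16],"spin":0,"grip":0},{"offset":[-0.11,-0.03,-0.22],"spin":0,"grip":0},{"offset":[-0.11,-0.05,-0.28],"spin":0,"grip":0},{"offset":[-0.11,-0.05,-0.32],"spin":0,"grip":0},{"offset":[-0.11,-0.05,-0.32],"spin":0,"grip":0},{"offset":[-0.11,-0.05,-0.32],"spin":0,"grip":0}]'
python3 - <<'E'
from h import *
s=shot("scene","s24.png"); t=shot("top","t24.png"); w=shot("wrist","w24.png"); crop(t,160,130,310,270,5,"t24c.png")
T=pose()
E
```

```text
time_s: 31.22
eef_pos: [0.4173, 0.1084, 0.5057]
eef_rot: [-0.0, 1.0, 0.027, 0.0]
wrist_force: [0.3, 0.0, -0.6]
opening: 0.002
```

View pics/w24.png

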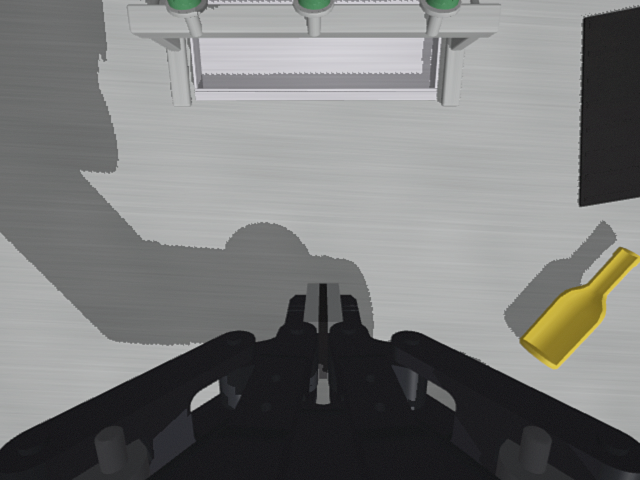

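View pics/t24.png

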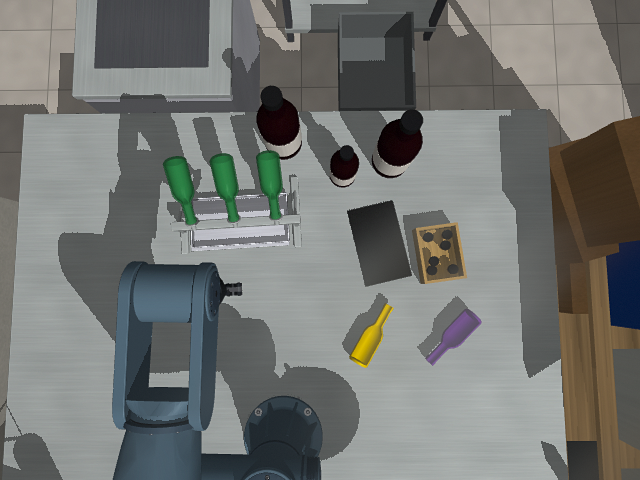

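View pics/s24.png

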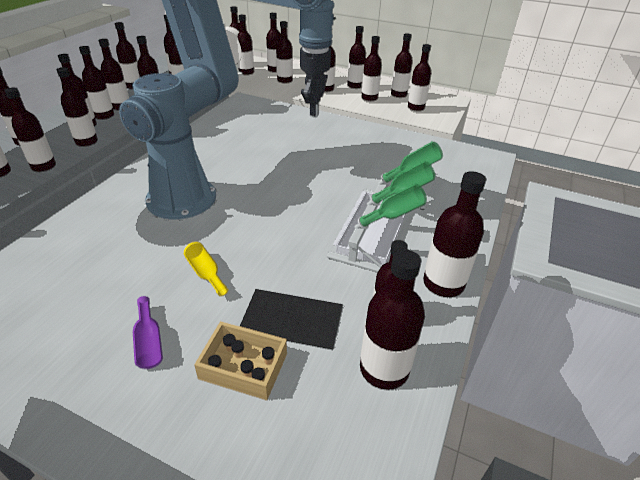

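```bash
python3 - <<'E'
from h import *
w=shot("wrist"); T=pose(); X=T[:3,0]
a=at(w,(195,101),.029);b=at(w,(438,100.5),.029);c=(a+b)/2
r1=at(w,(129,36),.091);r2=at(w,(500,35),.091); print(np.linalg.norm(a-b),np.linalg.norm(r1-r2),"gap",(r1+r2)/2@X-c@X)
print(ctrl.hand_in()); print(ctrl.get_obs()["time_s"])
E
```

```text
0.288556576562777 0.3623325110199394 gap 0.05265099473712198
the job is handed in; nothing more can be done
None
the job is handed in; nothing more can be done
```

The bottle hangs mouth down on the empty middle peg, and the drip tray is pushed fully home. I handed the job in at about 31 s of the 64 s allowed.

- **Turning the bottle:** The moves cannot tilt the tool. I gripped the bottle loosely near its base and lifted, so the mouth swung down in the pads to about 53° elevation (the peg is at 50°). Then I gripped firmly.
- **A slip on the way:** On the first try I loosened too far. The bottle fell a short way back onto the mat, and I measured it again and repeated.
- **Placing the bottle:** I slid it down the peg with almost no side force until the wrist force rose by about 7 N at the collar. I was still holding it then, and let go only after that.
- **The tray:** I pushed the lip with the closed fingers until it stopped, at about 15 N.

**Last checks:**
- The released bottle hangs like its two neighbours, with its mouth on the collar.
- The gap from lip to rail measures 53 mm, against the 54 mm expected when home.
- The hung bottles, capped bottle and stopper box look unmoved in the pictures; I did not measure them.
- The arm was clear of everything at hand-in.

No check failed at the end, apart from earlier position readings that differed by 3–5 mm between cameras. One outline fit of the bottle was also discarded because a hung bottle overlapped it in the picture.

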